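# Swap the spent bottle at the back of the bottle bay

### The job

The small white-capped bottle at the back of the grey bottle bay is spent: first park the amber bottle and the blue-capped bottle that stand in front of it upright on the yellow mat, stand the spent bottle upright in the red discard tray, and stand the fresh red-capped bottle on the empty back ring of the bay while the other two are still parked. Then put the amber and the blue-capped bottle back, upright, each on the front ring where it stood at the start. Leave the bench timer and the squat glass jar where they are, and let no bottle fall over.

Things in the scene. Friction and masses are not known exactly. Their poses are not given: they have to be found in the camera images.
- amber_c (a point): Brown (amber) round bottle with black screw cap, loose, 63 mm diameter, 125 mm tall, 0.28 kg or so. The point is its centre, 62.5 mm above its foot, z up its axis. The body is a cylinder of 62 mm up to 82 mm above the foot, the cap above it 33 mm in diameter. At the start it stands on one of the two front rings of the bay (either one).
- blue_c (a point): White round bottle with blue screw cap, loose, 53 mm diameter, 95 mm tall, about 0.16 kg. The point is its centre, 47.5 mm above its foot. Body 52 mm in diameter up to 63 mm above the foot, the cap above it 28 mm in diameter. At the start it stands on the other front ring of the bay.
- spent_c (a point): The spent bottle: small white round bottle with white screw cap, loose, 41 mm diameter, 75 mm tall, about 0.06 kg. The point is its centre, 37.5 mm above its foot. Body 40 mm in diameter up to 50 mm above the foot, the cap above it 21 mm in diameter. At the start it stands on the rear ring of the bay.
- fresh_c (a point): The fresh bottle: small white round bottle with red screw cap, loose, 39 mm diameter, 70 mm tall, about 0.05 kg. The point is its centre, 35 mm above its foot. Body 38 mm in diameter up to 46 mm above the foot, the cap above it 20 mm in diameter. At the start it stands on the bench outside the bay.
- rear_seat (a point): Centre of the rear ring (46 mm wide) on the floor of the fixed grey bay, 6 mm above the bench. x points to the bay's back wall, y to its left. Bay 122 (x) by 168 mm (y), open in front; inner face of the back wall (36 mm high) 34 mm behind this point, of the side walls (24 mm high) 79 mm to each side. Two front rings (68 mm wide) lie at x -46 mm, y +42 and -42 mm from here.
- mat: Yellow parking mat, fixed, flat, 110 mm (x) by 190 mm (y), 4 mm thick. Origin at the centre of its underside, on the bench; y along its length. It has room for the two bottles side by side, 45 mm either side of its centre along y.
- tray: Red square discard tray, fixed, open at the top, 80 x 80 mm outside, 22 mm high, walls and floor about 4 mm thick. Origin at the centre of its underside.
- timer_c (a point): White bench timer lying behind the work, 62 x 62 x 20 mm, loose; the point is its centre. To be left alone.
- jar_c (a point): Squat clear glass jar, 69 mm across, 50 mm tall, loose; the point is its centre, 25 mm up. To be left alone.
Not all that is in view belongs to the job. Leave any purple look-alike of the part that bears spent_c alone.

How it is judged:
By the outcome, as a careful person would: the job done as asked, in the order asked, and still so for the second after the job is handed in, with the robot touching nothing.
It also fails if it takes over 128 s, if anything falls off the work surface, if the arm or the gripper's body presses on something with over 40 N, if the wrist force passes 120 N, or if a joint passes its speed limit or range.

### The arm

A 6-joint arm with a two-finger parallel gripper is mounted at the origin on a cart in front of the work surface, level with it; the furniture and walls round the work are solid. World frame = base frame: x ahead of the robot, y to its left, z up, the work surface at z = 0. Lengths are in m, angles in rad, forces in N, time in s.
With the tool pointing down it reaches from about 0.3 to 0.875 m from the base axis. Payload 6.4 kg.
Tool frame: the origin (TCP) lies at the very end of the fingers, on their centre line; the grasp point (between the pads) lies 19 mm behind it; z points along the fingers, y is the direction in which the jaws open and shut (so a half turn about z gives the same grasp; the last joint's range is limited). The gripper opens to 85 mm and grips with 20 to 120 N. Pads are 22 mm wide; open, the fingers measure 114 mm over their backs; the gripper's body (76 mm by 85 mm) begins 54 mm behind the grasp point. The pads swing forward as they close: fully open they stand 13 mm farther back than shut.
Start: joints at [-1.358, 0.181, 1.607, -0, 1.354, -0.206], TCP at [0.234, -0.525, 0.231] pointing down, gripper open.
Joint ranges: [-2.99, 2.99], [-0.89, 2.07], [0.3, 2.58], [-1.14, 4.28], [0, 2.63], [-3.12, 3.12]. Speed limits (rad/s): [2.57, 2.57, 3.01, 3.14, 3.14, 3.14].

### API

Orientations are given as a unit quaternion [x, y, z, w].
In Python, from plant import * gives the robot as it stands. The module is installed in compiled form; this text tells all that it offers.
- The arm moves only by the tool carry_out, never from a script. Its argument "commands" is a list of rows, each an object of numbers: "jaw": the opening in per cent of the stroke, from 0 (shut) to 100 (fully open); "dx", "dy", "dz": the shift along the world's x, y, z in mm; "ax", "ay", "az": the turn, a rotation vector about the world's x, y, z in degrees. In form: [{"jaw": .., "dx": .., "dy": .., "dz": .., "ax": .., "ay": .., "az": ..}, ...]. A call has 1 to 8 rows; each row shifts and turns the pose as measured when the row begins; what a row does not reach is not made up. A row lasts 1/12 s, in which the tool goes at most 41.7 mm and 7.16 degrees, less where a joint would pass 70% of its speed; a pose out of reach is approached as far as the arm can. A call with a gripper value outside its range is refused whole. The fingers move at their own pace and stop on an object; "newtons" is the grip in N (left out, the last holds). Time passes only in rows, so rows that do not move let the fingers close. It gives the time, the measured TCP pose, the force and the opening at its end, in the units of the state.
- state(): the state, without advancing time (a new reading comes with each control period).
- get_image(name): name is "side" or "top" or "wrist"; returns a dict with "color" (420x560x3 uint8, red, green, blue), "z_map" (420x560 float32, m along the optical axis (not along the pixel's ray), 0 where there is no reading), "K" (3x3 intrinsics, pixels), "extrinsics" (4x4, takes a point from camera to world coordinates). Camera axes: x right, y up, looking along -z (the intrinsics and any distortion apply to the point x, -y, -z); pixel columns grow to the right and rows downward; lengths in m; the calibration is good to about 2 mm. A picture is of the moment at which its call begins.
- sign_off(): hands the job in, once; it reports no verdict.
The state is a dict: "clock": time; "joint_pos": joint angles; "joint_vel": joint speeds; "tau": joint torques, N m; "ee_pos": TCP position; "eef_rot": TCP orientation; "wrist_force": force on the tool from outside, world axes, zero at the start; "wrist_torque": the same for the moment, N m; "width": opening from 0.0 (shut) to 1.0 (fully open).
Only numpy, scipy, OpenCV 4.12 (cv2) and the standard library are available. Lean on these libraries where they do the work, as an engineer would, in place of code of your own. Each camera call takes 0.05 s, during which the arm holds its last target. There are 200 camera calls.

## Working session

There is one attempt and no reset: what is moved stays moved. The work goes in short steps, Python scripts to look and compute and a tool call to move; the robot and the scene stay as the last step left them, time stands still between calls to the robot, and variables do not carry over. Pictures are saved under pics/ and viewed, about 12 in all and at most 16, crops included, and the job is handed in when it is done.

Besides the shell and the picture viewer there is one more tool, called after "Request:" as name([rows], argument=value, ...), one row to a line, values as JSON. carry_out: Moves the arm, as the interface text tells. Its arguments: {"type":"object","properties":{"commands":{"type":"array","items":{"type":"object","properties":{"jaw":{"type":"number"},"dx":{"type":"number"},"dy":{"type":"number"},"dz":{"type":"number"},"ax":{"type":"number"},"ay":{"type":"number"},"az":{"type":"number"}}}},"newtons":{"type":"number"}},"required":["commands"]}

```bash
mkdir -p pics
cat > h.py <<'E'
from plant import *
import numpy as np, cv2
def grab(name,fn=None):
    im=get_image(name)
    if fn: cv2.imwrite('pics/'+fn,im['color'][:,:,::-1])
    return im
def cloud(im):
    z=im['z_map'];K=im['K'];v,u=np.mgrid[:z.shape[0],:z.shape[1]]
    p=np.stack([(u-K[0,2])/K[0,0]*z,-(v-K[1,2])/K[1,1]*z,-z,np.ones_like(z)],-1)
    w=p@np.array(im['extrinsics']).T
    w[z==0]=np.nan
    return w[...,:3]
E
python3 - <<'E'
from h import *
for n in ['top','side']:
    im=grab(n,n+'0.png'); np.savez(n+'0.npz',**{k:np.array(v) for k,v in im.items()})
    print(n,np.array(im['K']).round(1).tolist(),np.array(im['extrinsics']).round(3).tolist(),im.keys())
s=state();print(s)
E
```

```text
top [[470.6, 0.0, 285.6], [0.0, 470.6, 216.6], [0.0, 0.0, 1.0]] [[0.026, 0.99, -0.141, 0.4], [-0.999, 0.029, 0.017, 0.161], [0.021, 0.14, 0.99, 1.237], [0.0, 0.0, 0.0, 1.0]] dict_keys(['color', 'z_map', 'K', 'extrinsics'])
side [[382.4, 0.0, 273.8], [0.0, 382.4, 207.8], [0.0, 0.0, 1.0]] [[-0.901, 0.227, -0.37, 0.283], [-0.434, -0.465, 0.772, 0.787], [0.003, 0.856, 0.517, 0.527], [0.0, 0.0, 0.0, 1.0]] dict_keys(['color', 'z_map', 'K', 'extrinsics'])
{'clock': 0.1, 'joint_pos': array([-1.35830607e+00,  1.81431839e-01,  1.60788458e+00, -2.89672839e-06,
        1.35382819e+00, -2.06306985e-01]), 'joint_vel': array([-0.00278054, -0.00381683, -0.00154821, -0.00110581, -0.00147175,
       -0.00080193]), 'tau': array([-2.36058786e-04, -4.45881701e+01, -3.52237952e+01, -4.03937174e-04,
        4.22375451e-03, -1.42339022e-05]), 'ee_pos': array([ 0.23373638, -0.52481267,  0.23050521]), 'eef_rot': array([ 9.78155741e-01,  2.07871940e-01, -3.81319421e-06, -7.75969383e-04]), 'wrist_force': array([ 0.97067677, -0.48879854, -0.39736559]), 'wrist_torque': array([-0.02521624,  0.01968406, -0.01507188]), 'width': 1.0009300967568728}
```

View pics/top0.png

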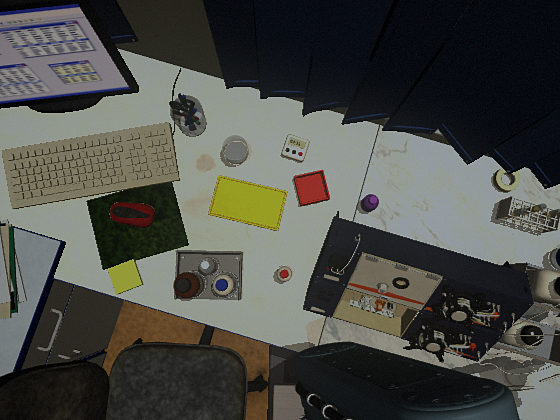

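View pics/side0.png

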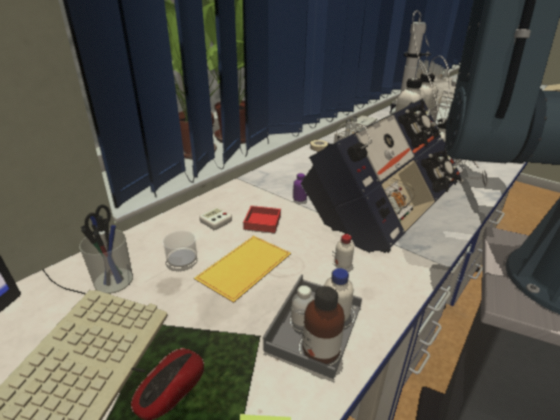

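Top view: bay (208,275), amber (188,285), blue cap (222,285), white-capped spent (208,266), fresh red cap (284,274), tray (311,188), mat (247,203), jar (235,150), timer (295,147), purple look-alike (370,202, left alone). The only white-capped bottle in the bay is at (208,266). Next I'll measure them all.

```bash
cat > m.py <<'E'
from h import *
def ray(im,u,v,h):
    K=im['K'];E=np.array(im['extrinsics']);d=E[:3,:3]@np.array([(u-K[0,2])/K[0,0],-(v-K[1,2])/K[1,1],-1]);o=E[:3,3]
    return o+d*(h-o[2])/d[2]
E
python3 - <<'E'
from m import *
im=dict(np.load('top0.npz'));w=cloud(im);hsv=cv2.cvtColor(im['color'],cv2.COLOR_RGB2HSV)
for n,(u,v) in dict(amber=(188,285),blue=(222,285),spent=(208,266),fresh=(284,274),tray=(311,188),mat=(247,203),jar=(235,150),timer=(295,147),purple=(370,202),box=(345,245),boxtop=(340,215),bench=(290,230),bayfl=(208,292)).items():
    print(n,w[v,u].round(4))
def blob(n,mask,c,r,h):
    m=np.zeros(mask.shape,np.uint8);cv2.circle(m,c,r,255,-1);m&=mask.astype(np.uint8)*255
    k,l,s,ce=cv2.connectedComponentsWithStats(m);i=1+np.argmax(s[1:,4]);P=w[l==i]
    cn=cv2.findContours((l==i).astype(np.uint8),0,2)[0][0];rc=cv2.minAreaRect(cn)
    print(n,'px',ce[i].round(1),'area',s[i,4],'ray',ray(im,*ce[i],h).round(4),'cloudmed',np.nanmedian(P,0).round(4))
    if n in('mat','tray','bay'):
        print('  box',np.array([ray(im,*p,h)[:2] for p in cv2.boxPoints(rc)]).round(3).tolist())
H,S,V=hsv[...,0],hsv[...,1],hsv[...,2];Z=w[...,2]
print(np.nanmax(Z[250:300,170:250]))
blob('amber',Z>.115,(188,280),22,.131);
blob('blue',(Z>.088)&(H>100)&(H<130),(222,285),15,.101)
blob('spent',Z>.07,(208,266),9,.081)
blob('fresh',(H<10)|(H>170),(284,274),8,.07)
blob('mat',(H>22)&(H<38)&(S>120),(247,203),50,.004)
blob('tray',((H<8)|(H>172))&(S>120),(311,188),28,.02)
blob('bay',(V<140)&(S<60)|(Z>.02),(210,275),48,.02)
blob('jar',Z>.03,(235,150),20,.05)
blob('timer',(Z>.012),(295,147),20,.02)
# heights of obstacles map
import sys
c=im['color'][230:320,150:320];cv2.imwrite('pics/c1.png',cv2.resize(c,None,fx=4.5,fy=4.5,interpolation=2)[:,:,::-1])
E
```

```text
amber [0.3913 0.3632 0.1342]
blue [0.3931 0.2884 0.103 ]
spent [0.4378 0.3268 0.0823]
fresh [0.4236 0.1412 0.0707]
tray [0.6544 0.0742 0.0068]
mat [ 6.099e-01  2.435e-01 -1.000e-04]
jar [0.7525 0.2808 0.0056]
timer [0.7635 0.1198 0.0142]
purple [ 0.6088 -0.07    0.0755]
box [0.4855 0.015  0.2332]
boxtop [ 0.585  -0.005  -0.0007]
bench [ 0.5411  0.1272 -0.0009]
bayfl [0.3738 0.3337 0.0114]
0.134716455466662
amber px [182.8 284.7] area 186 ray [0.3916 0.3757 0.131 ] cloudmed [0.3912 0.3756 0.1298]
blue px [221.4 284.5] area 115 ray [0.3943 0.2902 0.101 ] cloudmed [0.3951 0.2906 0.1003]
spent px [204.9 264.8] area 67 ray [0.4406 0.3346 0.081 ] cloudmed [0.4402 0.3348 0.0799]
fresh px [283.8 273.6] area 61 ray [0.4247 0.1417 0.07  ] cloudmed [0.4259 0.1413 0.0687]
mat px [247.5 202.4] area 2783 ray [0.611  0.2418 0.004 ] cloudmed [0.6109 0.2419 0.003 ]
  box [[0.576, 0.345], [0.685, 0.326], [0.646, 0.138], [0.538, 0.16]]
tray px [311.5 187.9] area 886 ray [0.6521 0.0738 0.02  ] cloudmed [0.655  0.0734 0.004 ]
  box [[0.683, 0.122], [0.704, 0.044], [0.623, 0.025], [0.603, 0.103]]
bay px [207.8 274.7] area 3286 ray [0.4176 0.3351 0.02  ] cloudmed [0.4171 0.3338 0.0098]
  box [[0.478, 0.428], [0.483, 0.25], [0.356, 0.245], [0.352, 0.42]]
jar px [234.4 146.6] area 177 ray [0.7489 0.2785 0.05  ] cloudmed [0.7572 0.2788 0.0453]
timer px [294.9 147.2] area 490 ray [0.7612 0.1203 0.02  ] cloudmed [0.7626 0.12   0.0168]
```

View pics/c1.png

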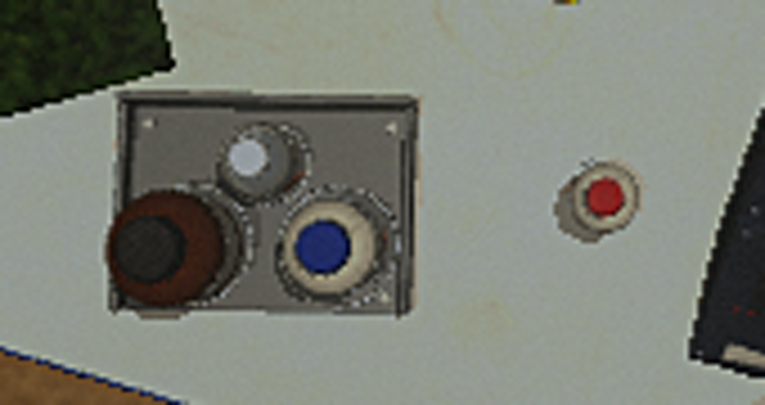

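Crop confirms it: spent white cap (248,155), amber (150,250), blue (323,247), fresh red cap (605,197). Next I'll map obstacle heights along the way from the start pose.

Run:
```python
from h import *
w=np.concatenate([cloud(dict(np.load(n+'0.npz'))).reshape(-1,3) for n in('top','side')])
w=w[~np.isnan(w[:,0])]
xs=np.arange(.0,.85,.06);ys=np.arange(.48,-.75,-.06)
print('y\\x ',*['%4d'%(x*100) for x in xs])
for y in ys:
    r=[]
    for x in xs:
        q=w[(abs(w[:,0]-x)<.03)&(abs(w[:,1]-y)<.03)]
        r.append('%4d'%(np.nanpercentile(q[:,2],99)*1000) if len(q)>3 else '   .')
    print('%5.2f'%y,*r)
```

```text
y\x     0    6   12   18   24   30   36   42   48   54   60   65   72   78   84
 0.48 -240 -238 -240 -247 -771    3    4    8    5   36   35   26   35   41   31
 0.42 -237 -236 -237 -246 -673    3  123  128   35    5    4   25   30  137  170
 0.36 -236 -235 -237 -246    .    3  131  132   78    3    5    4    3   99  171
 0.30 -240 -240 -243 -252    .    3  100  103   58    5    7    7   50   50    3
 0.24 -262 -262 -266 -281    3    3   27   71   35    7    8    7   50   50  491
 0.18  -16    1    2   -3    3    4    4   67    3    7    8    6   14   16  510
 0.12  -64   17  321  419  500  472   39   70    4    4   21   22   21   22  579
 0.06   16  140  369  499  719  768  113  232  232  216   22   23   23   17  562
 0.00    .  165   13  371    3  802  130  257  265  215  115   19    5  627  549
-0.06    .  115   35    0    3  801  176  228  235  200   76   54    4  437  602
-0.12    .    0    0    0    4   43  174  234  233  189   54    4    4  654  595
-0.18    .    0    0    0  115  172  246  236  221    4    4    4    4  653   39
-0.24    . -778    0    1  123  198  243  235  209    4    4    4    5  629  395
-0.30    . -774    0    3  119  196  254  234  197    4    3    4  509  540   40
-0.36    . -775    0    4  165  253  268  231  185    4    4    4  460   39   40
-0.42    .    0    2   39  128  287  309  283  179    3  101  446  465   39   40
-0.48    .    3    6   15   73  127  327  292    4   63  103  464  462   39    .
-0.54    .    2    4   12   71   67  313  272   44   69  103  131   83   40    .
-0.60 -775    0    0    1    .    4  177    .   29   17  461  461   39   40    .
-0.66  -14   -2 -318    .    .  119  132    .    .    .  215  457   39   38    .
-0.72 -561 -303 -774    .    .  102  101  288  326   46  458  457   39    .    .
```

Request:
carry_out([
  {"jaw":100,"dz":40},
  {"jaw":100,"dz":41},
  {"jaw":100,"dz":41},
  {"jaw":100,"dz":41},
  {"jaw":100,"dx":20,"dy":36},
  {"jaw":100,"dx":20,"dy":36},
  {"jaw":100,"dx":20,"dy":36},
  {"jaw":100,"dx":20,"dy":36},
], newtons=40)

```text
invalid input at $.commands[0]: expected keys jaw, dx, dy, dz, ax, ay, az
```

Run:
```python
from h import *
s=state();print(s['clock'],s['ee_pos'],s['joint_pos'].round(2))
w=np.concatenate([cloud(dict(np.load(n+'0.npz'))).reshape(-1,3) for n in('top','side')])
w=w[~np.isnan(w[:,0])]
for x in np.arange(.36,.56,.02):
    q=w[(abs(w[:,0]-x)<.01)&(w[:,2]>.1)&(w[:,1]<.2)&(w[:,2]<.3)]; print(x.round(2),np.sort(q[:,1])[-4:].round(3), q[np.argsort(q[:,1])[-4:],2].round(3))
```

```text
0.1 [ 0.23373638 -0.52481267  0.23050521] [-1.36  0.18  1.61 -0.    1.35 -0.21]
0.36 [0.014 0.016 0.019 0.031] [0.102 0.101 0.101 0.101]
0.38 [0.076 0.077 0.079 0.079] [0.103 0.101 0.102 0.106]
0.4 [0.079 0.079 0.079 0.081] [0.11  0.105 0.101 0.1  ]
0.42 [0.075 0.075 0.075 0.076] [0.114 0.11  0.113 0.117]
0.44 [0.07 0.07 0.07 0.07] [0.147 0.145 0.147 0.1  ]
0.46 [0.065 0.066 0.066 0.066] [0.164 0.133 0.158 0.178]
0.48 [0.06  0.06  0.06  0.061] [0.118 0.162 0.141 0.193]
0.5 [0.055 0.055 0.055 0.056] [0.151 0.146 0.121 0.219]
0.52 [0.049 0.049 0.049 0.049] [0.201 0.135 0.141 0.182]
0.54 [0.043 0.044 0.044 0.044] [0.174 0.164 0.179 0.177]
0.56 [0.036 0.037 0.037 0.037] [0.178 0.184 0.172 0.18 ]
```

Request:
carry_out([
  {"jaw":100,"dx":0,"dy":0,"dz":40,"ax":0,"ay":0,"az":0},
  {"jaw":100,"dx":0,"dy":0,"dz":41,"ax":0,"ay":0,"az":0},
  {"jaw":100,"dx":0,"dy":0,"dz":41,"ax":0,"ay":0,"az":0},
  {"jaw":100,"dx":0,"dy":0,"dz":41,"ax":0,"ay":0,"az":0},
  {"jaw":100,"dx":20,"dy":36,"dz":0,"ax":0,"ay":0,"az":-6},
  {"jaw":100,"dx":20,"dy":36,"dz":0,"ax":0,"ay":0,"az":-6},
  {"jaw":100,"dx":20,"dy":36,"dz":0,"ax":0,"ay":0,"az":-6},
  {"jaw":100,"dx":20,"dy":36,"dz":0,"ax":0,"ay":0,"az":-6},
], newtons=40)

```text
clock: 0.77
ee_pos: [0.3102, -0.3779, 0.3943]
eef_rot: [1.0, -0.013, 0.003, -0.006]
wrist_force: [0.6, 0.9, -0.3]
width: 1.001
```

Request:
carry_out([
  {"jaw":100,"dx":12,"dy":39,"dz":0,"ax":0,"ay":0,"az":0},
  {"jaw":100,"dx":12,"dy":39,"dz":0,"ax":0,"ay":0,"az":0},
  {"jaw":100,"dx":12,"dy":39,"dz":0,"ax":0,"ay":0,"az":0},
  {"jaw":100,"dx":12,"dy":39,"dz":0,"ax":0,"ay":0,"az":0},
  {"jaw":100,"dx":12,"dy":39,"dz":0,"ax":0,"ay":0,"az":0},
  {"jaw":100,"dx":12,"dy":39,"dz":0,"ax":0,"ay":0,"az":0},
  {"jaw":100,"dx":8,"dy":40,"dz":0,"ax":0,"ay":0,"az":0},
  {"jaw":100,"dx":0,"dy":41,"dz":0,"ax":0,"ay":0,"az":0},
])

```text
clock: 1.43
ee_pos: [0.3897, -0.0551, 0.3918]
eef_rot: [1.0, -0.018, 0.003, -0.007]
wrist_force: [1.3, 1.1, -0.5]
width: 0.998
```

Request:
carry_out([
  {"jaw":100,"dx":0,"dy":41,"dz":0,"ax":0,"ay":0,"az":0},
  {"jaw":100,"dx":0,"dy":41,"dz":0,"ax":0,"ay":0,"az":0},
  {"jaw":100,"dx":0,"dy":41,"dz":0,"ax":0,"ay":0,"az":0},
  {"jaw":100,"dx":0,"dy":41,"dz":0,"ax":0,"ay":0,"az":0},
  {"jaw":100,"dx":0,"dy":41,"dz":0,"ax":0,"ay":0,"az":0},
  {"jaw":100,"dx":0,"dy":41,"dz":0,"ax":0,"ay":0,"az":0},
  {"jaw":100,"dx":0,"dy":41,"dz":0,"ax":0,"ay":0,"az":0},
  {"jaw":100,"dx":0,"dy":41,"dz":0,"ax":0,"ay":0,"az":0},
])

```text
clock: 2.1
ee_pos: [0.3838, 0.2784, 0.3904]
eef_rot: [1.0, -0.018, 0.003, -0.007]
wrist_force: [1.2, 0.1, -0.1]
width: 1.006
```

Run:
```python
from m import *
im=grab('wrist','w1.png');np.savez('w1.npz',**{k:np.array(v) for k,v in im.items()});w=cloud(im)
print(np.array(im['K']).round(1).tolist(),np.array(im['extrinsics']).round(3).tolist())
hsv=cv2.cvtColor(im['color'],cv2.COLOR_RGB2HSV)
Z=w[...,2]
for n,c,h,r in(('amber',(.392,.375),.131,.0165),('blue',(.394,.290),.101,.014),('spent',(.4405,.334),.081,.0105),('fresh',(.425,.1415),.07,.01)):
    m=(abs(Z-h)<.006)&(np.hypot(w[...,0]-c[0],w[...,1]-c[1])<r+.012)
    P=w[m]
    if len(P): print(n,len(P),(np.nanmin(P,0)[:2]/2+np.nanmax(P,0)[:2]/2).round(4),np.ptp(P[:,:2],0).round(3),np.median(P,0).round(4))
```

```text
[[314.2, 0.0, 277.0], [0.0, 314.2, 212.3], [0.0, 0.0, 1.0]] [[-0.037, 0.96, 0.277, 0.454], [-0.999, -0.031, -0.024, 0.274], [-0.015, -0.278, 0.961, 0.533], [0.0, 0.0, 0.0, 1.0]]
amber 532 [0.3919 0.3769] [0.034 0.034] [0.3924 0.376  0.1303]
blue 336 [0.3951 0.2906] [0.029 0.028] [0.3958 0.2902 0.1003]
spent 204 [0.4415 0.335 ] [0.021 0.021] [0.4413 0.3343 0.0804]
fresh 184 [0.4258 0.141 ] [0.021 0.021] [0.4264 0.1414 0.0691]
```

View pics/w1.png

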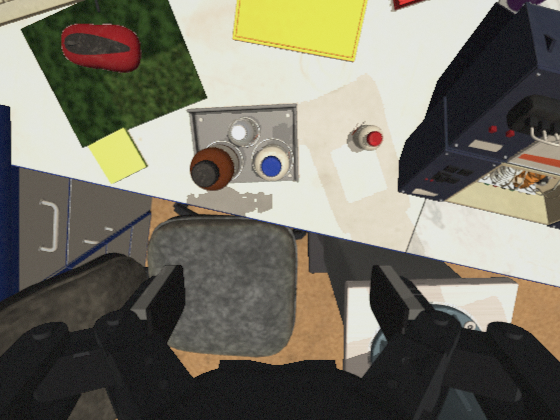

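Request:
carry_out([
  {"jaw":100,"dx":4,"dy":40,"dz":0,"ax":-0.8,"ay":0.3,"az":0},
  {"jaw":100,"dx":4,"dy":40,"dz":-10,"ax":0,"ay":0,"az":0},
  {"jaw":100,"dx":0,"dy":18,"dz":-30,"ax":0,"ay":0,"az":0},
  {"jaw":100,"dx":0,"dy":0,"dz":-40,"ax":0,"ay":0,"az":0},
  {"jaw":100,"dx":0,"dy":0,"dz":-40,"ax":0,"ay":0,"az":0},
  {"jaw":100,"dx":0,"dy":0,"dz":-40,"ax":0,"ay":0,"az":0},
  {"jaw":100,"dx":0,"dy":0,"dz":-40,"ax":0,"ay":0,"az":0},
  {"jaw":100,"dx":0,"dy":0,"dz":0,"ax":0,"ay":0,"az":0},
])

```text
clock: 2.82
ee_pos: [0.385, 0.3852, 0.1817]
eef_rot: [1.0, -0.01, 0.001, -0.003]
wrist_force: [-1.2, -1.0, -1.9]
width: 1.003
```

Request:
carry_out([
  {"jaw":100,"dx":7,"dy":-9,"dz":0,"ax":0,"ay":0,"az":0},
  {"jaw":100,"dx":0,"dy":0,"dz":-35,"ax":0,"ay":0,"az":0},
  {"jaw":100,"dx":0,"dy":0,"dz":0,"ax":0,"ay":0,"az":0},
])

```text
clock: 3.07
ee_pos: [0.3938, 0.3754, 0.1489]
eef_rot: [1.0, -0.009, 0.001, -0.003]
wrist_force: [-1.6, -1.1, -1.8]
width: 0.997
```

Request:
carry_out([
  {"jaw":100,"dx":-2,"dy":1,"dz":-25,"ax":0,"ay":0,"az":0},
  {"jaw":100,"dx":0,"dy":0,"dz":-25,"ax":0,"ay":0,"az":0},
  {"jaw":30,"dx":0,"dy":0,"dz":0,"ax":0,"ay":0,"az":0},
  {"jaw":0,"dx":0,"dy":0,"dz":0,"ax":0,"ay":0,"az":0},
  {"jaw":0,"dx":0,"dy":0,"dz":0,"ax":0,"ay":0,"az":0},
  {"jaw":0,"dx":0,"dy":0,"dz":0,"ax":0,"ay":0,"az":0},
  {"jaw":0,"dx":0,"dy":0,"dz":0,"ax":0,"ay":0,"az":0},
  {"jaw":0,"dx":0,"dy":0,"dz":0,"ax":0,"ay":0,"az":0},
])

```text
clock: 3.73
ee_pos: [0.4065, 0.3808, 0.1216]
eef_rot: [1.0, -0.01, 0.014, -0.01]
wrist_force: [-0.7, 0.0, -3.2]
width: 0.35
```

Run:
```python
from m import *
a=grab('side');b=grab('top')
c=np.vstack([cv2.resize(a['color'][200:380,200:420],None,fx=2.3,fy=2.3)]);d=cv2.resize(b['color'][225:315,150:260],None,fx=2.6,fy=2.6)
o=np.zeros((c.shape[0],c.shape[1]+d.shape[1],3),np.uint8);o[:,:c.shape[1]]=c;o[:d.shape[0],c.shape[1]:]=d
cv2.imwrite('pics/s2.png',o[:,:,::-1]);s=state();print(s['clock'],s['ee_pos'],s['wrist_force'],s['width'])
```

```text
3.8333 [0.40619292 0.38066483 0.12102213] [ 0.08803811 -0.04014643 -3.2937559 ] 0.35126857075499124
```

View pics/s2.png

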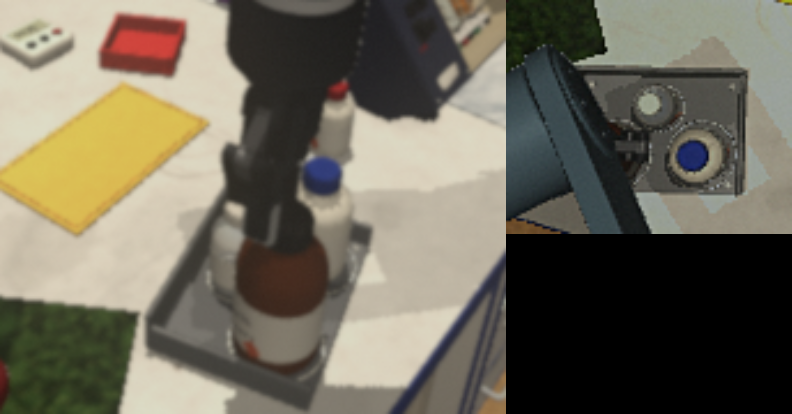

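Request:
carry_out([
  {"jaw":60,"dx":0,"dy":0,"dz":0,"ax":0,"ay":0,"az":0},
  {"jaw":100,"dx":0,"dy":0,"dz":0,"ax":0,"ay":0,"az":0},
  {"jaw":100,"dx":0,"dy":0,"dz":0,"ax":0,"ay":0,"az":0},
  {"jaw":100,"dx":0,"dy":0,"dz":0,"ax":0,"ay":0,"az":0},
])

```text
clock: 4.17
ee_pos: [0.4063, 0.381, 0.1218]
eef_rot: [1.0, -0.01, 0.014, -0.01]
wrist_force: [1.1, -0.9, -0.1]
width: 0.899
```

```bash
cat > caps.py <<'E'
from m import *
def near(im,c,h,r):
    w=cloud(im);Z=w[...,2]
    m=(abs(Z-h)<.008)&(np.hypot(w[...,0]-c[0],w[...,1]-c[1])<r+.015);P=w[m]
    return (len(P),(P.min(0)/2+P.max(0)/2).round(4),np.ptp(P,axis=0).round(3)) if len(P) else None
E
python3 - <<'E'
from caps import *
s=state();print(s['clock'],s['ee_pos'],s['eef_rot'].round(4),s['wrist_force'],s['width'])
im=grab('wrist','w2.png');print(near(im,(.4,.378),.131,.0165),near(im,(.3955,.2905),.101,.014),near(im,(.4413,.3347),.081,.0105))
E
```

```text
4.1667 [0.40634001 0.38101742 0.12182305] [ 0.9998 -0.0101  0.0138 -0.01  ] [ 1.10702477 -0.91034962 -0.12978435] 0.8988168330770779
(3668, array([0.3937, 0.3782, 0.1277]), array([0.035, 0.035, 0.009])) (2089, array([0.3955, 0.2911, 0.0978]), array([0.03, 0.03, 0.01])) (1152, array([0.4421, 0.3356, 0.0779]), array([0.023, 0.022, 0.01 ]))
```

View pics/w2.png

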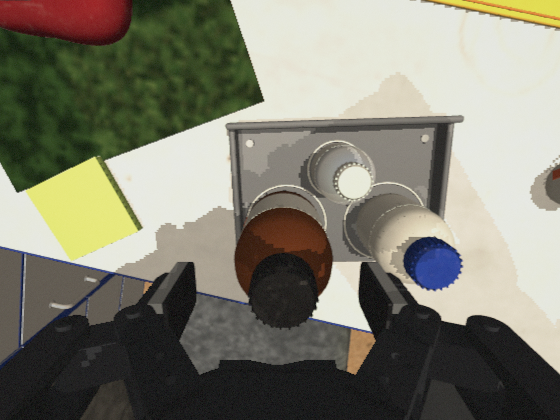

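Run:
```python
from plant import *
s=state();print(s['joint_pos'].round(3),s['tau'].round(1))
```

```text
[0.539 0.243 1.772 0.003 1.093 2.128] [ -0.  -43.6 -31.1   0.   -0.1  -0. ]
```

Request:
carry_out([
  {"jaw":100,"dx":-13,"dy":-3,"dz":15,"ax":-1.1,"ay":1.6,"az":0},
  {"jaw":100,"dx":0,"dy":0,"dz":0,"ax":0,"ay":0,"az":0},
])

```text
clock: 4.38
ee_pos: [0.3929, 0.3777, 0.1367]
eef_rot: [1.0, -0.01, -0.001, 0.0]
wrist_force: [1.2, 1.1, 0.9]
width: 0.999
```

Run:
```python
from plant import *
s=state();print(s['joint_pos'].round(3),s['tau'].round(1),s['ee_pos'],s['eef_rot'].round(4))
```

```text
[5.470e-01 2.210e-01 1.764e+00 1.000e-03 1.159e+00 2.139e+00] [  0.1 -41.4 -29.1  -0.    1.    0.1] [0.3929219  0.37772507 0.13671391] [ 9.999e-01 -1.030e-02 -1.000e-03  2.000e-04]
```

Request:
carry_out([
  {"jaw":60,"dx":0,"dy":0,"dz":-22,"ax":0,"ay":0,"az":0},
  {"jaw":60,"dx":0,"dy":0,"dz":0,"ax":0,"ay":0,"az":0},
], newtons=50)

```text
clock: 4.55
ee_pos: [0.3942, 0.3786, 0.1151]
eef_rot: [1.0, -0.01, 0.001, -0.001]
wrist_force: [-1.9, -1.3, -1.6]
width: 0.748
```

Request:
carry_out([
  {"jaw":30,"dx":0,"dy":0,"dz":0,"ax":0,"ay":0,"az":0},
  {"jaw":0,"dx":0,"dy":0,"dz":0,"ax":0,"ay":0,"az":0},
  {"jaw":0,"dx":0,"dy":0,"dz":0,"ax":0,"ay":0,"az":0},
  {"jaw":0,"dx":0,"dy":0,"dz":0,"ax":0,"ay":0,"az":0},
  {"jaw":0,"dx":0,"dy":0,"dz":0,"ax":0,"ay":0,"az":0},
])

```text
clock: 4.97
ee_pos: [0.3949, 0.3785, 0.1154]
eef_rot: [1.0, -0.01, 0.001, -0.001]
wrist_force: [-0.4, -0.5, -3.1]
width: 0.362
```

Request:
carry_out([
  {"jaw":0,"dx":0,"dy":0,"dz":10,"ax":0,"ay":0,"az":0},
  {"jaw":0,"dx":0,"dy":0,"dz":20,"ax":0,"ay":0,"az":0},
  {"jaw":0,"dx":0,"dy":0,"dz":30,"ax":0,"ay":0,"az":0},
  {"jaw":0,"dx":0,"dy":0,"dz":35,"ax":0,"ay":0,"az":0},
  {"jaw":0,"dx":0,"dy":0,"dz":25,"ax":0,"ay":0,"az":0},
  {"jaw":0,"dx":0,"dy":0,"dz":0,"ax":0,"ay":0,"az":0},
])

```text
clock: 5.47
ee_pos: [0.3907, 0.3758, 0.239]
eef_rot: [1.0, -0.01, -0.003, 0.001]
wrist_force: [1.1, 1.1, -3.5]
width: 0.365
```

Run:
```python
from m import *
s=state();print(s['clock'],s['ee_pos'],s['wrist_force'],s['width'])
a=grab('side','s3.png')
```

```text
5.4667 [0.39065687 0.37582331 0.23904722] [ 1.06019064  1.06471363 -3.45789743] 0.3649812581070356
```

View pics/s3.png

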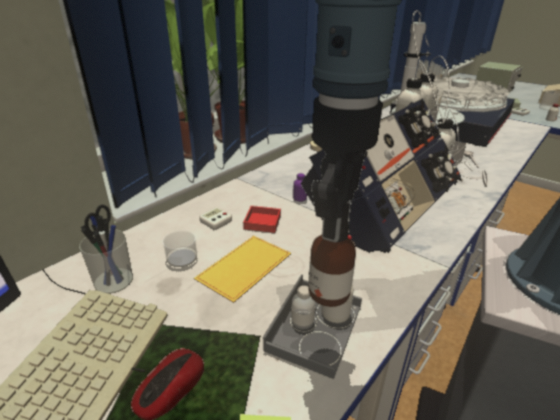

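Request:
carry_out([
  {"jaw":0,"dx":15,"dy":-6,"dz":0,"ax":0,"ay":0,"az":0},
  {"jaw":0,"dx":30,"dy":-12,"dz":0,"ax":0,"ay":0,"az":0},
  {"jaw":0,"dx":34,"dy":-13,"dz":0,"ax":0,"ay":0,"az":0},
  {"jaw":0,"dx":34,"dy":-13,"dz":0,"ax":0,"ay":0,"az":0},
  {"jaw":0,"dx":34,"dy":-13,"dz":0,"ax":0,"ay":0,"az":0},
  {"jaw":0,"dx":34,"dy":-13,"dz":0,"ax":0,"ay":0,"az":0},
  {"jaw":0,"dx":25,"dy":-12,"dz":0,"ax":0,"ay":0,"az":0},
  {"jaw":0,"dx":12,"dy":-6,"dz":0,"ax":0,"ay":0,"az":0},
])

```text
clock: 6.18
ee_pos: [0.6089, 0.2801, 0.221]
eef_rot: [1.0, -0.006, -0.013, 0.005]
wrist_force: [-0.9, -0.1, -2.7]
width: 0.363
```

Request:
carry_out([
  {"jaw":0,"dx":0,"dy":0,"dz":0,"ax":0,"ay":0,"az":0},
  {"jaw":0,"dx":0,"dy":0,"dz":-30,"ax":0,"ay":0,"az":0},
  {"jaw":0,"dx":0,"dy":0,"dz":-30,"ax":0,"ay":0,"az":0},
  {"jaw":0,"dx":0,"dy":0,"dz":-25,"ax":0,"ay":0,"az":0},
  {"jaw":0,"dx":0,"dy":0,"dz":0,"ax":0,"ay":0,"az":0},
])

```text
clock: 6.6
ee_pos: [0.6088, 0.274, 0.1232]
eef_rot: [1.0, -0.01, -0.018, 0.007]
wrist_force: [-2.4, -0.9, -4.8]
width: 0.36
```

Request:
carry_out([
  {"jaw":0,"dx":11,"dy":11,"dz":4,"ax":0.8,"ay":-2.1,"az":0},
  {"jaw":0,"dx":0,"dy":0,"dz":0,"ax":0,"ay":0,"az":0},
])

```text
clock: 6.77
ee_pos: [0.6162, 0.2846, 0.1227]
eef_rot: [1.0, -0.01, -0.004, 0.001]
wrist_force: [-0.3, -1.5, -2.6]
width: 0.363
```

Request:
carry_out([
  {"jaw":0,"dx":2,"dy":1,"dz":-4,"ax":0.1,"ay":-0.5,"az":0},
  {"jaw":0,"dx":0,"dy":0,"dz":-3,"ax":0,"ay":0,"az":0},
])

```text
clock: 6.93
ee_pos: [0.6173, 0.2859, 0.1162]
eef_rot: [1.0, -0.009, -0.0, 0.0]
wrist_force: [-0.7, 0.2, -3.1]
width: 0.363
```

Request:
carry_out([
  {"jaw":0,"dx":0,"dy":0,"dz":-2.5,"ax":0,"ay":0,"az":0},
  {"jaw":0,"dx":0,"dy":0,"dz":-1,"ax":0,"ay":0,"az":0},
])

```text
clock: 7.1
ee_pos: [0.6171, 0.2859, 0.1135]
eef_rot: [1.0, -0.009, -0.0, 0.0]
wrist_force: [-0.4, -0.1, -0.7]
width: 0.358
```

Request:
carry_out([
  {"jaw":60,"dx":0,"dy":0,"dz":0,"ax":0,"ay":0,"az":0},
  {"jaw":60,"dx":0,"dy":0,"dz":0,"ax":0,"ay":0,"az":0},
  {"jaw":70,"dx":0,"dy":0,"dz":0,"ax":0,"ay":0,"az":0},
  {"jaw":70,"dx":0,"dy":0,"dz":20,"ax":0,"ay":0,"az":0},
  {"jaw":70,"dx":0,"dy":0,"dz":35,"ax":0,"ay":0,"az":0},
  {"jaw":70,"dx":0,"dy":0,"dz":35,"ax":0,"ay":0,"az":0},
  {"jaw":70,"dx":-20,"dy":0,"dz":10,"ax":0,"ay":0,"az":0},
  {"jaw":70,"dx":-36,"dy":0,"dz":0,"ax":0,"ay":0,"az":0},
])

```text
clock: 7.77
ee_pos: [0.5661, 0.2841, 0.2214]
eef_rot: [1.0, -0.011, 0.004, -0.001]
wrist_force: [-0.3, 0.7, -0.6]
width: 0.7
```

Request:
carry_out([
  {"jaw":70,"dx":-40,"dy":0,"dz":0,"ax":0,"ay":0,"az":0},
  {"jaw":70,"dx":-40,"dy":0,"dz":0,"ax":0,"ay":0,"az":0},
  {"jaw":70,"dx":-40,"dy":0,"dz":0,"ax":0,"ay":0,"az":0},
  {"jaw":70,"dx":-20,"dy":0,"dz":0,"ax":0,"ay":0,"az":0},
  {"jaw":70,"dx":0,"dy":0,"dz":0,"ax":0,"ay":0,"az":0},
])

```text
clock: 8.18
ee_pos: [0.4196, 0.2842, 0.2279]
eef_rot: [1.0, -0.011, 0.009, -0.003]
wrist_force: [1.1, 0.4, -0.1]
width: 0.698
```

Run:
```python
from caps import *
s=state();print(s['clock'],s['ee_pos'],s['eef_rot'].round(4),s['joint_pos'].round(2))
im=grab('wrist','w3.png');print(near(im,(.617,.286),.129,.0165),near(im,(.3955,.2905),.101,.014),near(im,(.4413,.3347),.081,.0105))
im=grab('top');print(near(im,(.617,.286),.129,.0165))
```

```text
8.1833 [0.41956322 0.28418829 0.22793312] [ 0.9999 -0.011   0.0092 -0.0029] [ 0.36  0.02  1.79 -0.    1.31  1.95]
None (781, array([0.3952, 0.2908, 0.0978]), array([0.029, 0.029, 0.009])) (461, array([0.4419, 0.335 , 0.0778]), array([0.023, 0.022, 0.01 ]))
(161, array([0.6148, 0.285 , 0.1267]), array([0.033, 0.032, 0.011]))
```

Request:
carry_out([
  {"jaw":70,"dx":-24,"dy":6,"dz":-20,"ax":-0.3,"ay":1.1,"az":0},
  {"jaw":70,"dx":0,"dy":0,"dz":-38,"ax":0,"ay":0,"az":0},
  {"jaw":70,"dx":0,"dy":0,"dz":-38,"ax":0,"ay":0,"az":0},
  {"jaw":70,"dx":0,"dy":0,"dz":0,"ax":0,"ay":0,"az":0},
])

```text
clock: 8.62
ee_pos: [0.4072, 0.2918, 0.1356]
eef_rot: [1.0, -0.013, 0.008, -0.003]
wrist_force: [-1.2, -1.2, -1.3]
width: 0.702
```

Request:
carry_out([
  {"jaw":70,"dx":-12,"dy":-1,"dz":-20,"ax":-0.3,"ay":0.9,"az":0},
  {"jaw":70,"dx":0,"dy":0,"dz":0,"ax":0,"ay":0,"az":0},
])

```text
clock: 8.78
ee_pos: [0.3978, 0.2906, 0.1158]
eef_rot: [1.0, -0.014, -0.0, 0.0]
wrist_force: [-1.3, -0.5, -1.0]
width: 0.697
```

Request:
carry_out([
  {"jaw":65,"dx":-3,"dy":0,"dz":-30,"ax":0,"ay":0,"az":0},
  {"jaw":65,"dx":0,"dy":0,"dz":0,"ax":0,"ay":0,"az":0},
  {"jaw":30,"dx":0,"dy":0,"dz":0,"ax":0,"ay":0,"az":0},
  {"jaw":0,"dx":0,"dy":0,"dz":0,"ax":0,"ay":0,"az":0},
  {"jaw":0,"dx":0,"dy":0,"dz":0,"ax":0,"ay":0,"az":0},
  {"jaw":0,"dx":0,"dy":0,"dz":0,"ax":0,"ay":0,"az":0},
])

```text
clock: 9.28
ee_pos: [0.4073, 0.2933, 0.0973]
eef_rot: [1.0, -0.015, 0.008, -0.003]
wrist_force: [0.1, 0.5, -1.1]
width: 0.284
```

Request:
carry_out([
  {"jaw":60,"dx":0,"dy":0,"dz":0,"ax":0,"ay":0,"az":0},
  {"jaw":100,"dx":0,"dy":0,"dz":0,"ax":0,"ay":0,"az":0},
  {"jaw":100,"dx":0,"dy":0,"dz":30,"ax":0,"ay":0,"az":0},
  {"jaw":100,"dx":-10,"dy":-2,"dz":0,"ax":-0.3,"ay":0.9,"az":0},
  {"jaw":100,"dx":0,"dy":0,"dz":0,"ax":0,"ay":0,"az":0},
])

```text
clock: 9.7
ee_pos: [0.3994, 0.292, 0.1323]
eef_rot: [1.0, -0.015, 0.002, -0.001]
wrist_force: [-1.2, -0.3, -0.5]
width: 0.966
```

Run:
```python
from caps import *
s=state();print(s['clock'],s['ee_pos'],s['eef_rot'].round(4),s['width'])
im=grab('wrist','w4.png');print(near(im,(.3955,.2905),.101,.014),near(im,(.4413,.3347),.081,.0105))
# radius profile of blue vs height
w=cloud(im);d=np.hypot(w[...,0]-.3955,w[...,1]-.291)
for h in range(60,104,4):
    m=(abs(w[...,2]-h/1000)<.002)&(d<.03); print(h,m.sum(),d[m].max().round(4) if m.any() else '',np.median(d[m]).round(4) if m.any() else '')
```

```text
9.7 [0.39935194 0.29204425 0.13225662] [ 0.9999 -0.0149  0.0023 -0.0011] 0.9655994284653093
(1776, array([0.3993, 0.2915, 0.0978]), array([0.03 , 0.029, 0.009])) (1055, array([0.4421, 0.3353, 0.0778]), array([0.023, 0.023, 0.009]))
60 62 0.0297 0.0292
64 141 0.0297 0.0288
68 221 0.0294 0.0279
72 646 0.0285 0.0253
76 862 0.0268 0.0216
80 513 0.0225 0.0179
84 4 0.0171 0.017
88 70 0.0184 0.0174
92 90 0.0184 0.0173
96 132 0.0183 0.0169
100 1608 0.0186 0.0102
```

Request:
carry_out([
  {"jaw":100,"dx":0,"dy":0,"dz":-30,"ax":0,"ay":0.2,"az":0},
  {"jaw":100,"dx":0,"dy":0,"dz":-30,"ax":0,"ay":0,"az":0},
  {"jaw":100,"dx":0,"dy":0,"dz":0,"ax":0,"ay":0,"az":0},
])

```text
clock: 10.0
ee_pos: [0.4052, 0.2943, 0.0752]
eef_rot: [1.0, -0.015, 0.008, -0.004]
wrist_force: [-1.0, -1.5, -0.0]
width: 0.998
```

Request:
carry_out([
  {"jaw":100,"dx":-6,"dy":-2.5,"dz":-12,"ax":-0.4,"ay":0.9,"az":0},
  {"jaw":100,"dx":-1,"dy":0,"dz":-12,"ax":0,"ay":0.3,"az":0},
  {"jaw":100,"dx":-1,"dy":0,"dz":-11,"ax":0,"ay":0.3,"az":0},
  {"jaw":100,"dx":0,"dy":0,"dz":0,"ax":0,"ay":0,"az":0},
])

```text
clock: 10.33
ee_pos: [0.3974, 0.292, 0.0389]
eef_rot: [1.0, -0.015, -0.006, -0.0]
wrist_force: [0.2, -1.2, -0.4]
width: 0.997
```

Request:
carry_out([
  {"jaw":60,"dx":2,"dy":0,"dz":1,"ax":0,"ay":-0.6,"az":0},
  {"jaw":40,"dx":0,"dy":0,"dz":0,"ax":0,"ay":0,"az":0},
  {"jaw":30,"dx":0,"dy":0,"dz":0,"ax":0,"ay":0,"az":0},
  {"jaw":0,"dx":0,"dy":0,"dz":0,"ax":0,"ay":0,"az":0},
  {"jaw":0,"dx":0,"dy":0,"dz":0,"ax":0,"ay":0,"az":0},
])

```text
clock: 10.75
ee_pos: [0.4012, 0.2926, 0.0416]
eef_rot: [1.0, -0.014, 0.001, -0.001]
wrist_force: [-0.1, -0.6, -2.6]
width: 0.593
```

Request:
carry_out([
  {"jaw":0,"dx":0,"dy":0,"dz":10,"ax":0,"ay":0,"az":0},
  {"jaw":0,"dx":0,"dy":0,"dz":25,"ax":0,"ay":0,"az":0},
  {"jaw":0,"dx":0,"dy":0,"dz":30,"ax":0,"ay":0,"az":0},
  {"jaw":0,"dx":0,"dy":0,"dz":30,"ax":0,"ay":0,"az":0},
  {"jaw":0,"dx":10,"dy":-5,"dz":10,"ax":0,"ay":0,"az":0},
  {"jaw":0,"dx":30,"dy":-15,"dz":0,"ax":0,"ay":0,"az":0},
  {"jaw":0,"dx":33,"dy":-17,"dz":0,"ax":0,"ay":-0.3,"az":0},
  {"jaw":0,"dx":33,"dy":-17,"dz":0,"ax":0,"ay":-0.3,"az":0},
])

```text
clock: 11.42
ee_pos: [0.5026, 0.2399, 0.1578]
eef_rot: [1.0, -0.01, 0.006, -0.001]
wrist_force: [0.6, 0.1, -1.3]
width: 0.588
```

Request:
carry_out([
  {"jaw":0,"dx":33,"dy":-17,"dz":0,"ax":0,"ay":-0.3,"az":0},
  {"jaw":0,"dx":33,"dy":-17,"dz":0,"ax":0,"ay":-0.3,"az":0},
  {"jaw":0,"dx":20,"dy":-12,"dz":0,"ax":0,"ay":-0.3,"az":0},
  {"jaw":0,"dx":0,"dy":0,"dz":0,"ax":0,"ay":0,"az":0},
])

```text
clock: 11.75
ee_pos: [0.5984, 0.1878, 0.1632]
eef_rot: [1.0, -0.011, 0.019, -0.001]
wrist_force: [-0.4, 0.1, -1.1]
width: 0.596
```

```bash
cat > st.py <<'E'
from plant import *
import numpy as np
s=state();x,y,z,w=s['eef_rot']
zx,zy=2*(x*z+w*y),2*(y*z-w*x)
print(s['clock'].__round__(2),(s['ee_pos']*1e3).round(1),'level: ax %.2f ay %.2f'%(-np.degrees(zy),np.degrees(zx)),'F',s['wrist_force'].round(1),'w',round(float(s['width']),3),'q',s['joint_pos'].round(2))
E
python3 st.py
```

```text
11.75 [598.4 187.8 163.2] level: ax -0.14 ay 2.13 F [-0.4  0.1 -1.1] w 0.596 q [ 0.12  0.33  1.56 -0.    1.21  1.71]
```

Request:
carry_out([
  {"jaw":0,"dx":0,"dy":0,"dz":-20,"ax":-0.1,"ay":2.1,"az":0},
  {"jaw":0,"dx":0,"dy":0,"dz":-30,"ax":0,"ay":0,"az":0},
  {"jaw":0,"dx":0,"dy":0,"dz":-30,"ax":0,"ay":0,"az":0},
  {"jaw":0,"dx":0,"dy":0,"dz":-20,"ax":0,"ay":0,"az":0},
  {"jaw":0,"dx":0,"dy":0,"dz":0,"ax":0,"ay":0,"az":0},
])

```text
clock: 12.17
ee_pos: [0.6006, 0.1872, 0.0665]
eef_rot: [1.0, -0.013, 0.003, -0.001]
wrist_force: [-1.8, 0.3, -1.9]
width: 0.59
```

```bash
python3 st.py
```

```text
12.17 [600.6 187.2  66.5] level: ax -0.12 ay 0.37 F [-1.8  0.3 -1.9] w 0.59 q [0.11 0.48 1.58 0.   1.08 1.71]
```

Request:
carry_out([
  {"jaw":0,"dx":0,"dy":0,"dz":-12,"ax":-0.1,"ay":0.4,"az":0},
  {"jaw":0,"dx":0,"dy":0,"dz":-8,"ax":0,"ay":0,"az":0},
  {"jaw":0,"dx":0,"dy":0,"dz":0,"ax":0,"ay":0,"az":0},
])

```text
clock: 12.42
ee_pos: [0.5994, 0.1884, 0.0482]
eef_rot: [1.0, -0.013, -0.001, -0.0]
wrist_force: [-0.3, -0.3, -1.8]
width: 0.59
```

```bash
python3 st.py
```

```text
12.42 [599.4 188.4  48.2] level: ax -0.04 ay -0.10 F [-0.3 -0.3 -1.8] w 0.59 q [0.12 0.51 1.58 0.   1.05 1.71]
```

Request:
carry_out([
  {"jaw":0,"dx":0,"dy":0,"dz":-5,"ax":0,"ay":0,"az":0},
  {"jaw":0,"dx":0,"dy":0,"dz":-3,"ax":0,"ay":0,"az":0},
  {"jaw":0,"dx":0,"dy":0,"dz":-1,"ax":0,"ay":0,"az":0},
])

```text
clock: 12.67
ee_pos: [0.6009, 0.1894, 0.0424]
eef_rot: [1.0, -0.012, 0.001, -0.001]
wrist_force: [-0.0, 0.2, -1.1]
width: 0.596
```

Request:
carry_out([
  {"jaw":0,"dx":0,"dy":0,"dz":-2,"ax":0,"ay":0,"az":0},
  {"jaw":0,"dx":0,"dy":0,"dz":-2,"ax":0,"ay":0,"az":0},
])

```text
clock: 12.83
ee_pos: [0.602, 0.1896, 0.0399]
eef_rot: [1.0, -0.012, 0.003, -0.001]
wrist_force: [0.3, -0.4, -1.6]
width: 0.595
```

Request:
carry_out([
  {"jaw":78,"dx":0,"dy":0,"dz":0,"ax":0,"ay":0,"az":0},
  {"jaw":78,"dx":0,"dy":0,"dz":0,"ax":0,"ay":0,"az":0},
  {"jaw":78,"dx":0,"dy":0,"dz":0,"ax":0,"ay":0,"az":0},
  {"jaw":78,"dx":0,"dy":0,"dz":20,"ax":0,"ay":0,"az":0},
  {"jaw":78,"dx":0,"dy":0,"dz":35,"ax":0,"ay":0,"az":0},
  {"jaw":78,"dx":0,"dy":0,"dz":35,"ax":0,"ay":0,"az":0},
  {"jaw":78,"dx":0,"dy":0,"dz":30,"ax":0,"ay":0,"az":0},
  {"jaw":78,"dx":-30,"dy":20,"dz":0,"ax":0,"ay":0,"az":0},
])

```text
clock: 13.5
ee_pos: [0.5743, 0.2064, 0.1642]
eef_rot: [1.0, -0.014, 0.003, -0.0]
wrist_force: [0.6, 0.9, 0.3]
width: 0.778
```

Request:
carry_out([
  {"jaw":78,"dx":-30,"dy":25,"dz":0,"ax":0,"ay":0,"az":0},
  {"jaw":78,"dx":-30,"dy":25,"dz":0,"ax":0,"ay":0,"az":0},
  {"jaw":78,"dx":-30,"dy":30,"dz":0,"ax":0,"ay":0,"az":0},
  {"jaw":78,"dx":-25,"dy":25,"dz":0,"ax":0,"ay":0,"az":0},
  {"jaw":78,"dx":-10,"dy":15,"dz":0,"ax":0,"ay":0,"az":0},
  {"jaw":78,"dx":0,"dy":0,"dz":0,"ax":0,"ay":0,"az":0},
])

```text
clock: 14.0
ee_pos: [0.444, 0.3318, 0.1714]
eef_rot: [1.0, -0.016, 0.009, -0.003]
wrist_force: [0.5, -0.3, -0.2]
width: 0.781
```

```bash
python3 st.py
python3 - <<'E'
from caps import *
im=grab('wrist');print(near(im,(.4413,.3347),.081,.0105))
im=grab('top','t5.png');print(near(im,(.601,.189),.098,.014),near(im,(.616,.285),.129,.0165))
E
```

```text
14.0 [444.  331.8 171.4] level: ax -0.34 ay 0.99 F [ 0.5 -0.3 -0.2] w 0.781 q [ 0.43  0.18  1.73 -0.    1.21  2.03]
(658, array([0.4422, 0.335 , 0.0778]), array([0.023, 0.022, 0.009]))
(110, array([0.5992, 0.1893, 0.0973]), array([0.027, 0.027, 0.014])) (160, array([0.615 , 0.285 , 0.1272]), array([0.033, 0.032, 0.011]))
```

Request:
carry_out([
  {"jaw":78,"dx":-2,"dy":3,"dz":-20,"ax":-0.3,"ay":1.0,"az":0},
  {"jaw":78,"dx":-2,"dy":0,"dz":-30,"ax":0,"ay":0.2,"az":0},
  {"jaw":78,"dx":-2,"dy":0,"dz":-30,"ax":0,"ay":0.3,"az":0},
  {"jaw":78,"dx":-2,"dy":0,"dz":-15,"ax":0,"ay":0.2,"az":0},
  {"jaw":78,"dx":0,"dy":0,"dz":0,"ax":0,"ay":0,"az":0},
])

```text
clock: 14.52
ee_pos: [0.446, 0.329, 0.0766]
eef_rot: [1.0, -0.019, -0.001, -0.001]
wrist_force: [-0.4, 0.2, -0.4]
width: 0.777
```

```bash
python3 st.py
```

```text
14.52 [446.  329.   76.6] level: ax -0.08 ay -0.13 F [-0.4  0.2 -0.4] w 0.777 q [0.42 0.33 1.77 0.   1.04 2.03]
```

Request:
carry_out([
  {"jaw":78,"dx":-4,"dy":6,"dz":-20,"ax":0,"ay":0,"az":0},
  {"jaw":78,"dx":0,"dy":0,"dz":-20,"ax":0,"ay":0.2,"az":0},
  {"jaw":78,"dx":0,"dy":0,"dz":0,"ax":0,"ay":0,"az":0},
])

```text
clock: 14.77
ee_pos: [0.4467, 0.3324, 0.0371]
eef_rot: [1.0, -0.022, -0.002, -0.001]
wrist_force: [-1.1, 0.2, -0.0]
width: 0.782
```

```bash
python3 st.py
```

```text
14.77 [446.7 332.4  37.1] level: ax -0.08 ay -0.17 F [-1.1  0.2 -0. ] w 0.782 q [0.43 0.4  1.78 0.   0.97 2.04]
```

Request:
carry_out([
  {"jaw":78,"dx":-4,"dy":2,"dz":-6,"ax":0,"ay":-0.1,"az":0},
  {"jaw":60,"dx":-1,"dy":0,"dz":0,"ax":0,"ay":0,"az":0},
  {"jaw":30,"dx":0,"dy":0,"dz":0,"ax":0,"ay":0,"az":0},
  {"jaw":20,"dx":0,"dy":0,"dz":0,"ax":0,"ay":0,"az":0},
  {"jaw":0,"dx":0,"dy":0,"dz":0,"ax":0,"ay":0,"az":0},
  {"jaw":0,"dx":0,"dy":0,"dz":0,"ax":0,"ay":0,"az":0},
], newtons=35)

```text
clock: 15.27
ee_pos: [0.4469, 0.3342, 0.0368]
eef_rot: [1.0, -0.023, 0.003, -0.002]
wrist_force: [-0.5, 0.2, -0.8]
width: 0.455
```

```bash
python3 st.py
```

```text
15.27 [446.9 334.2  36.8] level: ax -0.24 ay 0.38 F [-0.5  0.2 -0.8] w 0.455 q [0.43 0.39 1.78 0.   0.96 2.05]
```

Request:
carry_out([
  {"jaw":0,"dx":0,"dy":0,"dz":10,"ax":-0.2,"ay":0.4,"az":0},
  {"jaw":0,"dx":0,"dy":0,"dz":30,"ax":0,"ay":0,"az":0},
  {"jaw":0,"dx":0,"dy":0,"dz":35,"ax":0,"ay":0,"az":0},
  {"jaw":0,"dx":0,"dy":0,"dz":35,"ax":0,"ay":0,"az":0},
  {"jaw":0,"dx":0,"dy":0,"dz":30,"ax":0,"ay":0,"az":0},
  {"jaw":0,"dx":0,"dy":0,"dz":5,"ax":0,"ay":0,"az":0},
  {"jaw":0,"dx":15,"dy":-19,"dz":0,"ax":0,"ay":0,"az":0},
  {"jaw":0,"dx":22,"dy":-28,"dz":0,"ax":0,"ay":0,"az":0},
])

```text
clock: 15.93
ee_pos: [0.4795, 0.29, 0.1913]
eef_rot: [1.0, -0.019, 0.0, -0.001]
wrist_force: [1.4, -0.2, -0.5]
width: 0.454
```

```bash
python3 st.py
```

```text
15.93 [479.5 290.  191.3] level: ax -0.16 ay 0.02 F [ 1.4 -0.2 -0.5] w 0.454 q [0.33 0.19 1.69 0.   1.27 1.94]
```

Request:
carry_out([
  {"jaw":0,"dx":23,"dy":-28,"dz":0,"ax":0,"ay":0,"az":-2},
  {"jaw":0,"dx":23,"dy":-28,"dz":0,"ax":0,"ay":0,"az":-2},
  {"jaw":0,"dx":23,"dy":-28,"dz":0,"ax":0,"ay":0,"az":-2},
  {"jaw":0,"dx":23,"dy":-28,"dz":0,"ax":0,"ay":0,"az":-2},
  {"jaw":0,"dx":23,"dy":-28,"dz":0,"ax":0,"ay":0,"az":-2},
  {"jaw":0,"dx":23,"dy":-28,"dz":0,"ax":0,"ay":0,"az":-2},
  {"jaw":0,"dx":20,"dy":-26,"dz":0,"ax":0,"ay":0,"az":-1},
  {"jaw":0,"dx":10,"dy":-12,"dz":0,"ax":0,"ay":0,"az":0},
])

```text
clock: 16.6
ee_pos: [0.6536, 0.0725, 0.191]
eef_rot: [0.991, -0.136, 0.002, -0.001]
wrist_force: [0.0, 0.9, 0.1]
width: 0.455
```

Request:
carry_out([
  {"jaw":0,"dx":0,"dy":0,"dz":0,"ax":0,"ay":0,"az":0},
])

```text
clock: 16.68
ee_pos: [0.6553, 0.069, 0.1904]
eef_rot: [0.99, -0.138, 0.003, -0.001]
wrist_force: [-0.8, 1.3, -1.4]
width: 0.454
```

```bash
python3 st.py
python3 - <<'E'
from m import *
im=grab('wrist','w6.png');w=cloud(im);hsv=cv2.cvtColor(im['color'],cv2.COLOR_RGB2HSV)
m=((hsv[...,0]<8)|(hsv[...,0]>172))&(hsv[...,1]>120)&(w[...,2]<.03)&(w[...,0]>.55)
P=w[m][:,:2].astype(np.float32);print(len(P),cv2.minAreaRect(P*1000))
a=grab('side','s6.png')
o=np.hstack([cv2.resize(im['color'],(400,300)),cv2.resize(a['color'][100:340,150:470],(400,300))]);cv2.imwrite('pics/o6.png',o[:,:,::-1])
E
```

```text
16.68 [655.3  69.  190.4] level: ax -0.06 ay 0.31 F [-0.8  1.3 -1.4] w 0.454 q [-0.08  0.39  1.42  0.    1.32  1.77]
5754 ((664.5767822265625, 163.13626098632812), (139.45700073242188, 247.85365295410156), 14.59009838104248)
```

View pics/o6.png

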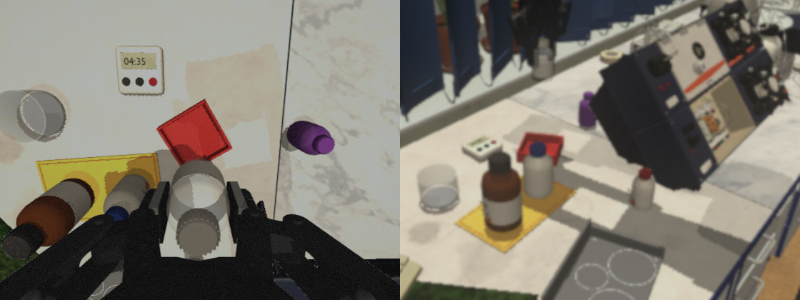

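Request:
carry_out([
  {"jaw":0,"dx":2,"dy":5,"dz":-10,"ax":0,"ay":0.3,"az":6},
  {"jaw":0,"dx":0,"dy":0,"dz":-20,"ax":0,"ay":0,"az":6},
  {"jaw":0,"dx":0,"dy":0,"dz":-25,"ax":0,"ay":0,"az":6},
  {"jaw":0,"dx":0,"dy":0,"dz":-25,"ax":0,"ay":0,"az":6},
  {"jaw":0,"dx":0,"dy":0,"dz":-20,"ax":0,"ay":0,"az":6},
  {"jaw":0,"dx":0,"dy":0,"dz":0,"ax":0,"ay":0,"az":0},
])

```text
clock: 17.28
ee_pos: [0.6505, 0.087, 0.089]
eef_rot: [0.99, 0.141, -0.0, -0.004]
wrist_force: [-1.6, 0.7, -1.3]
width: 0.455
```

```bash
python3 st.py
```

```text
17.28 [650.5  87.   89. ] level: ax -0.41 ay -0.10 F [-1.6  0.7 -1.3] w 0.455 q [-0.05  0.5   1.49  0.01  1.15  1.23]
```

Request:
carry_out([
  {"jaw":0,"dx":7,"dy":-13,"dz":-20,"ax":-0.4,"ay":0,"az":0},
  {"jaw":0,"dx":0,"dy":0,"dz":-12,"ax":0,"ay":0,"az":0},
  {"jaw":0,"dx":0,"dy":0,"dz":0,"ax":0,"ay":0,"az":0},
])

```text
clock: 17.53
ee_pos: [0.6555, 0.0791, 0.0576]
eef_rot: [0.99, 0.14, -0.001, -0.001]
wrist_force: [-0.2, 0.4, -0.7]
width: 0.458
```

```bash
python3 st.py
```

```text
17.53 [655.5  79.1  57.6] level: ax -0.08 ay -0.15 F [-0.2  0.4 -0.7] w 0.458 q [-0.06  0.55  1.49  0.    1.1   1.23]
```

Request:
carry_out([
  {"jaw":0,"dx":3,"dy":-5,"dz":-10,"ax":0,"ay":-0.1,"az":0},
  {"jaw":0,"dx":0,"dy":0,"dz":-6,"ax":0,"ay":0,"az":0},
  {"jaw":0,"dx":0,"dy":0,"dz":-3,"ax":0,"ay":0,"az":0},
  {"jaw":0,"dx":0,"dy":0,"dz":-2,"ax":0,"ay":0,"az":0},
])

```text
clock: 17.87
ee_pos: [0.6599, 0.0763, 0.0392]
eef_rot: [0.99, 0.139, 0.002, -0.001]
wrist_force: [0.2, 0.4, -0.9]
width: 0.454
```

```bash
python3 st.py
```

```text
17.87 [659.9  76.3  39.2] level: ax -0.11 ay 0.21 F [ 0.2  0.4 -0.9] w 0.454 q [-0.06  0.58  1.49  0.    1.07  1.23]
```

Request:
carry_out([
  {"jaw":0,"dx":0,"dy":-1,"dz":-2.5,"ax":0,"ay":0.2,"az":0},
  {"jaw":0,"dx":0,"dy":0,"dz":-2,"ax":0,"ay":0,"az":0},
  {"jaw":0,"dx":0,"dy":0,"dz":-1.5,"ax":0,"ay":0,"az":0},
])

```text
clock: 18.12
ee_pos: [0.6608, 0.0754, 0.0341]
eef_rot: [0.99, 0.139, 0.001, -0.001]
wrist_force: [0.8, -0.7, 0.7]
width: 0.454
```

```bash
python3 st.py
```

```text
18.12 [660.8  75.4  34.1] level: ax -0.12 ay 0.12 F [ 0.8 -0.7  0.7] w 0.454 q [-0.07  0.59  1.48  0.    1.06  1.23]
```

Contact. Release, rise, then head to the fresh bottle.

Request:
carry_out([
  {"jaw":65,"dx":0,"dy":0,"dz":0,"ax":0,"ay":0,"az":0},
  {"jaw":65,"dx":0,"dy":0,"dz":0,"ax":0,"ay":0,"az":0},
  {"jaw":65,"dx":0,"dy":0,"dz":0,"ax":0,"ay":0,"az":0},
  {"jaw":65,"dx":0,"dy":0,"dz":20,"ax":0,"ay":0,"az":0},
  {"jaw":65,"dx":0,"dy":0,"dz":35,"ax":0,"ay":0,"az":0},
  {"jaw":65,"dx":0,"dy":0,"dz":35,"ax":0,"ay":0,"az":0},
  {"jaw":65,"dx":0,"dy":0,"dz":35,"ax":0,"ay":0,"az":0},
  {"jaw":65,"dx":-10,"dy":10,"dz":30,"ax":0,"ay":0,"az":0},
])

```text
clock: 18.78
ee_pos: [0.6446, 0.0838, 0.1853]
eef_rot: [0.991, 0.137, -0.007, -0.002]
wrist_force: [0.2, 1.3, 0.5]
width: 0.649
```

Request:
carry_out([
  {"jaw":65,"dx":-30,"dy":15,"dz":0,"ax":0,"ay":0,"az":0},
  {"jaw":65,"dx":-36,"dy":13,"dz":0,"ax":0,"ay":0,"az":-3},
  {"jaw":65,"dx":-36,"dy":10,"dz":0,"ax":0,"ay":0,"az":-3},
  {"jaw":65,"dx":-36,"dy":7,"dz":0,"ax":0,"ay":0,"az":-3},
  {"jaw":65,"dx":-36,"dy":5,"dz":0,"ax":0,"ay":0,"az":-3},
  {"jaw":65,"dx":-30,"dy":5,"dz":0,"ax":0,"ay":0,"az":-3},
  {"jaw":65,"dx":-15,"dy":0,"dz":0,"ax":0,"ay":0,"az":0},
  {"jaw":65,"dx":0,"dy":0,"dz":0,"ax":0,"ay":0,"az":0},
])

```text
clock: 19.45
ee_pos: [0.4225, 0.1411, 0.1992]
eef_rot: [1.0, -0.0, 0.006, -0.001]
wrist_force: [0.5, 0.4, -0.4]
width: 0.649
```

```bash
python3 st.py
python3 - <<'E'
from caps import *
im=grab('wrist');print('fresh',near(im,(.426,.141),.07,.01))
im=grab('top','t7.png');print('spent',near(im,(.655,.075),.079,.0105),near(im,(.601,.189),.098,.014),near(im,(.616,.285),.129,.0165))
a=grab('side');o=np.hstack([cv2.resize(im['color'][120:300,160:400],(400,300)),cv2.resize(a['color'][100:340,150:470],(400,300))]);cv2.imwrite('pics/o7.png',o[:,:,::-1])
E
```

```text
19.45 [422.5 141.1 199.2] level: ax -0.06 ay 0.73 F [ 0.5  0.4 -0.4] w 0.649 q [ 0.05 -0.1   1.96  0.    1.26  1.63]
fresh (454, array([0.4264, 0.1409, 0.0671]), array([0.021, 0.021, 0.009]))
spent (63, array([0.6552, 0.0746, 0.0777]), array([0.021, 0.021, 0.011])) (111, array([0.5991, 0.1893, 0.0974]), array([0.027, 0.027, 0.014])) (161, array([0.6149, 0.2849, 0.1277]), array([0.033, 0.032, 0.011]))
```

View pics/o7.png

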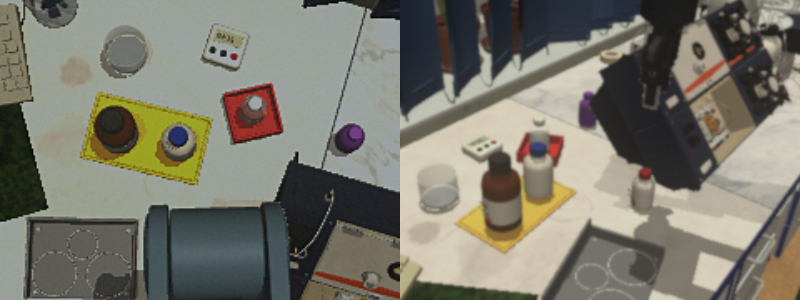

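Request:
carry_out([
  {"jaw":65,"dx":4,"dy":0,"dz":-20,"ax":0,"ay":0.7,"az":0},
  {"jaw":65,"dx":-1,"dy":0,"dz":-30,"ax":0,"ay":0.2,"az":0},
  {"jaw":65,"dx":-1,"dy":0,"dz":-30,"ax":0,"ay":0.2,"az":0},
  {"jaw":65,"dx":-1,"dy":0,"dz":-30,"ax":0,"ay":0.2,"az":0},
  {"jaw":65,"dx":0,"dy":0,"dz":-10,"ax":0,"ay":0,"az":0},
  {"jaw":65,"dx":0,"dy":0,"dz":0,"ax":0,"ay":0,"az":0},
])

```text
clock: 20.1
ee_pos: [0.44, 0.1386, 0.0789]
eef_rot: [1.0, -0.002, 0.003, -0.001]
wrist_force: [-0.3, 0.5, 1.0]
width: 0.647
```

```bash
python3 st.py
```

```text
20.1 [440.  138.6  78.9] level: ax -0.08 ay 0.35 F [-0.3  0.5  1. ] w 0.647 q [0.05 0.13 2.01 0.   0.99 1.62]
```

Request:
carry_out([
  {"jaw":65,"dx":-14,"dy":2,"dz":0,"ax":0,"ay":0.3,"az":0},
  {"jaw":65,"dx":-1,"dy":0,"dz":-20,"ax":0,"ay":0.2,"az":0},
  {"jaw":65,"dx":-1,"dy":0,"dz":-20,"ax":0,"ay":0.2,"az":0},
  {"jaw":65,"dx":0,"dy":0,"dz":0,"ax":0,"ay":0,"az":0},
])

```text
clock: 20.43
ee_pos: [0.4307, 0.14, 0.0393]
eef_rot: [1.0, -0.003, -0.001, -0.001]
wrist_force: [-1.5, 1.2, 1.0]
width: 0.651
```

```bash
python3 st.py
```

```text
20.43 [430.7 140.   39.3] level: ax -0.14 ay -0.11 F [-1.5  1.2  1. ] w 0.651 q [0.05 0.2  2.04 0.   0.91 1.63]
```

Request:
carry_out([
  {"jaw":65,"dx":-4,"dy":1,"dz":-12,"ax":0,"ay":0,"az":0},
  {"jaw":65,"dx":-2,"dy":0,"dz":-4,"ax":0,"ay":0,"az":0},
  {"jaw":30,"dx":0,"dy":0,"dz":0,"ax":0,"ay":0,"az":0},
  {"jaw":10,"dx":0,"dy":0,"dz":0,"ax":0,"ay":0,"az":0},
  {"jaw":0,"dx":0,"dy":0,"dz":0,"ax":0,"ay":0,"az":0},
  {"jaw":0,"dx":0,"dy":0,"dz":0,"ax":0,"ay":0,"az":0},
])

```text
clock: 20.93
ee_pos: [0.4329, 0.1406, 0.0272]
eef_rot: [1.0, -0.004, 0.003, -0.001]
wrist_force: [0.3, -0.7, -0.1]
width: 0.425
```

```bash
python3 st.py
```

```text
20.93 [432.9 140.6  27.2] level: ax -0.17 ay 0.34 F [ 0.3 -0.7 -0.1] w 0.425 q [0.05 0.22 2.04 0.   0.87 1.63]
```

Request:
carry_out([
  {"jaw":0,"dx":0,"dy":0,"dz":10,"ax":-0.2,"ay":0.3,"az":0},
  {"jaw":0,"dx":0,"dy":0,"dz":30,"ax":0,"ay":0,"az":0},
  {"jaw":0,"dx":0,"dy":0,"dz":35,"ax":0,"ay":0,"az":0},
  {"jaw":0,"dx":0,"dy":10,"dz":30,"ax":0,"ay":0,"az":0},
  {"jaw":0,"dx":4,"dy":30,"dz":0,"ax":0,"ay":0,"az":0},
  {"jaw":0,"dx":4,"dy":36,"dz":0,"ax":0,"ay":0,"az":0},
  {"jaw":0,"dx":4,"dy":36,"dz":0,"ax":0,"ay":0,"az":0},
  {"jaw":0,"dx":4,"dy":36,"dz":0,"ax":0,"ay":0,"az":0},
])

```text
clock: 21.6
ee_pos: [0.4515, 0.2876, 0.1436]
eef_rot: [1.0, -0.01, 0.004, 0.001]
wrist_force: [1.2, 0.1, 0.1]
width: 0.429
```

Request:
carry_out([
  {"jaw":0,"dx":4,"dy":25,"dz":0,"ax":0,"ay":0,"az":0},
  {"jaw":0,"dx":2,"dy":10,"dz":0,"ax":0,"ay":0,"az":0},
  {"jaw":0,"dx":0,"dy":0,"dz":0,"ax":0,"ay":0,"az":0},
])

```text
clock: 21.85
ee_pos: [0.4588, 0.3303, 0.1465]
eef_rot: [1.0, -0.007, 0.007, -0.001]
wrist_force: [-0.7, 0.2, -0.3]
width: 0.435
```

```bash
python3 st.py;python3 - <<'E'
from m import *
im=grab('wrist','w8.png')
# where should seats project
K=im['K'];E=np.linalg.inv(np.array(im['extrinsics']))
c=im['color'].copy()
for x,y,r in((.4418,.335,.023),(.3922,.377,.034),(.3955,.2908,.034)):
    pts=[]
    for t in np.linspace(0,6.28,60):
        p=E@np.array([x+r*np.cos(t),y+r*np.sin(t),.006,1]);pts.append((K[0,0]*p[0]/-p[2]+K[0,2],K[1,1]*-p[1]/-p[2]+K[1,2]))
    cv2.polylines(c,[np.array(pts).round().astype(int)],True,(255,0,0),1)
cv2.imwrite('pics/w8.png',c[:,:,::-1])
E
```

```text
21.85 [458.8 330.3 146.5] level: ax -0.12 ay 0.79 F [-0.7  0.2 -0.3] w 0.435 q [ 0.42  0.24  1.72 -0.    1.17  2.  ]
```

View pics/w8.png

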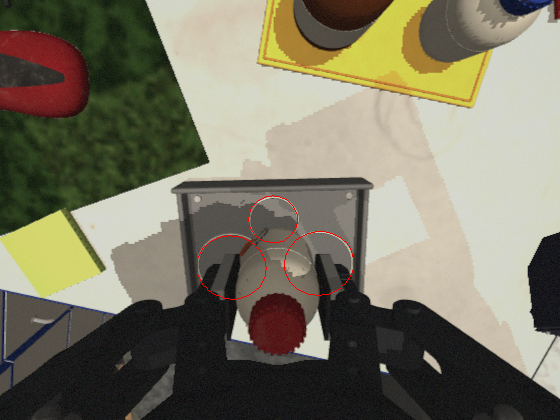

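Request:
carry_out([
  {"jaw":0,"dx":-11,"dy":5,"dz":-10,"ax":-0.1,"ay":0.8,"az":0},
  {"jaw":0,"dx":-2,"dy":0,"dz":-25,"ax":0,"ay":0.2,"az":0},
  {"jaw":0,"dx":-2,"dy":0,"dz":-25,"ax":0,"ay":0.2,"az":0},
  {"jaw":0,"dx":-2,"dy":0,"dz":-20,"ax":0,"ay":0.2,"az":0},
  {"jaw":0,"dx":0,"dy":0,"dz":0,"ax":0,"ay":0,"az":0},
])

```text
clock: 22.32
ee_pos: [0.4383, 0.3286, 0.0632]
eef_rot: [1.0, -0.01, -0.007, 0.001]
wrist_force: [-1.4, -0.0, -1.4]
width: 0.429
```

```bash
python3 st.py
```

```text
22.32 [438.3 328.6  63.2] level: ax 0.12 ay -0.83 F [-1.4 -0.  -1.4] w 0.429 q [0.42 0.34 1.78 0.   1.03 2.01]
```

Request:
carry_out([
  {"jaw":0,"dx":9,"dy":6,"dz":-10,"ax":0.1,"ay":-0.8,"az":0},
  {"jaw":0,"dx":0,"dy":0,"dz":-8,"ax":0,"ay":0,"az":0},
  {"jaw":0,"dx":0,"dy":0,"dz":0,"ax":0,"ay":0,"az":0},
])

```text
clock: 22.57
ee_pos: [0.4449, 0.3308, 0.0435]
eef_rot: [1.0, -0.012, -0.003, 0.002]
wrist_force: [-0.4, -0.9, -1.1]
width: 0.427
```

```bash
python3 st.py
```

```text
22.57 [444.9 330.8  43.5] level: ax 0.19 ay -0.35 F [-0.4 -0.9 -1.1] w 0.427 q [ 0.43  0.38  1.78 -0.    0.99  2.02]
```

Request:
carry_out([
  {"jaw":0,"dx":3,"dy":4,"dz":-5,"ax":0.2,"ay":-0.3,"az":0},
  {"jaw":0,"dx":0,"dy":1,"dz":-3,"ax":0,"ay":0,"az":0},
  {"jaw":0,"dx":0,"dy":0,"dz":-1,"ax":0,"ay":0,"az":0},
])

```text
clock: 22.82
ee_pos: [0.4486, 0.3352, 0.0358]
eef_rot: [1.0, -0.013, 0.0, -0.0]
wrist_force: [-0.2, -1.0, -0.5]
width: 0.43
```

```bash
python3 st.py
```

```text
22.82 [448.6 335.2  35.8] level: ax -0.06 ay 0.02 F [-0.2 -1.  -0.5] w 0.43 q [0.43 0.4  1.77 0.   0.97 2.03]
```

Lower the last ~2.5 mm, release, rise, then go towards the blue bottle.

Request:
carry_out([
  {"jaw":0,"dx":0,"dy":0,"dz":-2,"ax":0,"ay":0,"az":0},
  {"jaw":0,"dx":0,"dy":0,"dz":-1.5,"ax":0,"ay":0,"az":0},
  {"jaw":65,"dx":0,"dy":0,"dz":0,"ax":0,"ay":0,"az":0},
  {"jaw":65,"dx":0,"dy":0,"dz":0,"ax":0,"ay":0,"az":0},
  {"jaw":65,"dx":0,"dy":0,"dz":0,"ax":0,"ay":0,"az":0},
  {"jaw":70,"dx":0,"dy":0,"dz":20,"ax":0,"ay":0,"az":0},
  {"jaw":78,"dx":0,"dy":0,"dz":35,"ax":0,"ay":0,"az":0},
  {"jaw":78,"dx":0,"dy":0,"dz":35,"ax":0,"ay":0,"az":0},
])

```text
clock: 23.48
ee_pos: [0.4432, 0.3327, 0.118]
eef_rot: [1.0, -0.013, -0.006, 0.003]
wrist_force: [0.0, 1.3, -0.1]
width: 0.783
```

Request:
carry_out([
  {"jaw":78,"dx":10,"dy":-10,"dz":35,"ax":0,"ay":0,"az":0},
  {"jaw":78,"dx":25,"dy":-25,"dz":10,"ax":0,"ay":0,"az":0},
  {"jaw":78,"dx":28,"dy":-28,"dz":0,"ax":0,"ay":0,"az":0},
  {"jaw":78,"dx":28,"dy":-28,"dz":0,"ax":0,"ay":0,"az":0},
  {"jaw":78,"dx":28,"dy":-28,"dz":0,"ax":0,"ay":0,"az":0},
  {"jaw":78,"dx":20,"dy":-15,"dz":0,"ax":0,"ay":0,"az":0},
  {"jaw":78,"dx":10,"dy":-8,"dz":0,"ax":0,"ay":0,"az":0},
  {"jaw":78,"dx":0,"dy":0,"dz":0,"ax":0,"ay":0,"az":0},
])

```text
clock: 24.15
ee_pos: [0.6017, 0.1872, 0.1794]
eef_rot: [1.0, -0.009, 0.004, -0.0]
wrist_force: [-0.7, -0.4, -0.9]
width: 0.779
```

```bash
python3 st.py
python3 - <<'E'
from caps import *
im=grab('wrist');print('blue w',near(im,(.600,.189),.1,.014))
im=grab('top','t9.png');print('fresh',near(im,(.442,.335),.075,.01),near(im,(.601,.189),.098,.014),near(im,(.616,.285),.129,.0165),near(im,(.655,.075),.079,.0105))
E
```

```text
24.15 [601.7 187.2 179.4] level: ax -0.05 ay 0.47 F [-0.7 -0.4 -0.9] w 0.779 q [ 0.11  0.34  1.52 -0.    1.28  1.7 ]
blue w (1120, array([0.6011, 0.1893, 0.0964]), array([0.029, 0.029, 0.009]))
fresh (59, array([0.4452, 0.3358, 0.0736]), array([0.02 , 0.02 , 0.009])) (51, array([0.5927, 0.1893, 0.0965]), array([0.015, 0.027, 0.013])) (45, array([0.6137, 0.2954, 0.1278]), array([0.029, 0.011, 0.011])) (64, array([0.6554, 0.0744, 0.0777]), array([0.022, 0.02 , 0.012]))
```

Run:
```python
from m import *
im=dict(np.load('top0.npz'));K=im['K'];E=np.linalg.inv(im['extrinsics'])
def proj(x,y,z,s,o):
    p=E@np.array([x,y,z,1]);return ((K[0,0]*p[0]/-p[2]+K[0,2]-o[0]+.5)*s-.5,(K[1,1]*-p[1]/-p[2]+K[1,2]-o[1]+.5)*s-.5)
out=[]
for f in('t7','t9'):
    c=cv2.imread(f'pics/{f}.png')[240:308,168:250];c=cv2.resize(c,None,fx=4.8,fy=4.8,interpolation=2)
    if f=='t7':
      for x,y,r in((.441,.3348,.023),(.3916,.3757,.034),(.3943,.2902,.034)):
        cv2.polylines(c,[np.array([proj(x+r*np.cos(t),y+r*np.sin(t),.006,4.8,(168,240)) for t in np.linspace(0,6.28,80)]).round().astype(int)],True,(0,0,255),1)
    out.append(c)
cv2.imwrite('pics/r.png',np.hstack(out))
```

```text
(no output)
```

View pics/r.png

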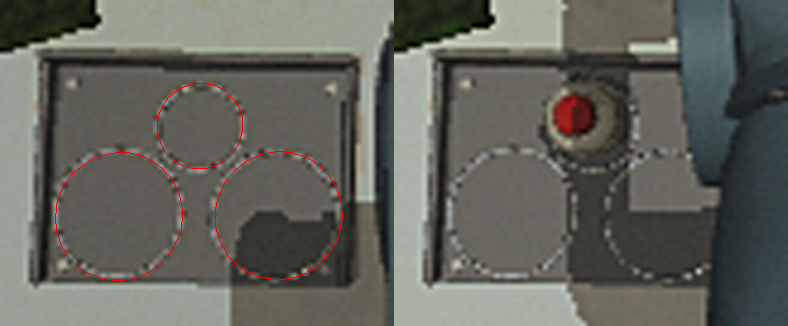

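Left panel: drawn circles sit on the actual rings, so the seats are right. Right panel: fresh (575,115) stands about 4 mm too far back, so I'll go back and shift it while the others are still parked.

Request:
carry_out([
  {"jaw":75,"dx":-15,"dy":15,"dz":0,"ax":0,"ay":0.4,"az":0},
  {"jaw":75,"dx":-28,"dy":28,"dz":0,"ax":0,"ay":0,"az":0},
  {"jaw":75,"dx":-28,"dy":28,"dz":0,"ax":0,"ay":0,"az":0},
  {"jaw":75,"dx":-28,"dy":28,"dz":0,"ax":0,"ay":0,"az":0},
  {"jaw":75,"dx":-28,"dy":26,"dz":0,"ax":0,"ay":0,"az":0},
  {"jaw":75,"dx":-18,"dy":16,"dz":0,"ax":0,"ay":0,"az":0},
  {"jaw":75,"dx":-5,"dy":5,"dz":0,"ax":0,"ay":0,"az":0},
  {"jaw":75,"dx":0,"dy":0,"dz":0,"ax":0,"ay":0,"az":0},
])

```text
clock: 24.92
ee_pos: [0.4275, 0.3477, 0.1764]
eef_rot: [1.0, -0.003, -0.005, -0.001]
wrist_force: [-0.2, -0.2, 0.1]
width: 0.751
```

```bash
python3 st.py
python3 - <<'E'
from caps import *
print(near(grab('wrist'),(.445,.335),.076,.01))
E
```

```text
24.92 [427.5 347.7 176.4] level: ax -0.12 ay -0.60 F [-0.2 -0.2  0.1] w 0.751 q [0.46 0.19 1.71 0.01 1.25 2.04]
(582, array([0.4449, 0.3351, 0.0728]), array([0.021, 0.021, 0.009]))
```

Request:
carry_out([
  {"jaw":75,"dx":15,"dy":-12,"dz":-15,"ax":-0.1,"ay":-0.6,"az":0},
  {"jaw":75,"dx":0,"dy":0,"dz":-30,"ax":0,"ay":0.2,"az":0},
  {"jaw":75,"dx":-1,"dy":0,"dz":-30,"ax":0,"ay":0.2,"az":0},
  {"jaw":75,"dx":-1,"dy":0,"dz":-10,"ax":0,"ay":0.2,"az":0},
  {"jaw":75,"dx":0,"dy":0,"dz":0,"ax":0,"ay":0,"az":0},
])

```text
clock: 25.38
ee_pos: [0.445, 0.3342, 0.0918]
eef_rot: [1.0, -0.002, -0.001, -0.001]
wrist_force: [-0.5, -0.4, -0.8]
width: 0.749
```

```bash
python3 st.py
```

```text
25.38 [445.  334.2  91.8] level: ax -0.12 ay -0.16 F [-0.5 -0.4 -0.8] w 0.749 q [0.43 0.31 1.76 0.   1.08 2.  ]
```

Request:
carry_out([
  {"jaw":75,"dx":-1,"dy":1,"dz":-25,"ax":0,"ay":0,"az":0},
  {"jaw":75,"dx":-2,"dy":0,"dz":-25,"ax":0,"ay":0.2,"az":0},
  {"jaw":75,"dx":-1,"dy":0,"dz":-5,"ax":0,"ay":0,"az":0},
  {"jaw":65,"dx":0,"dy":0,"dz":0,"ax":0,"ay":0,"az":0},
])

```text
clock: 25.72
ee_pos: [0.4455, 0.3346, 0.0394]
eef_rot: [1.0, -0.004, -0.001, -0.002]
wrist_force: [-0.1, 0.2, 0.7]
width: 0.65
```

```bash
python3 st.py
```

```text
25.72 [445.5 334.6  39.4] level: ax -0.20 ay -0.10 F [-0.1  0.2  0.7] w 0.65 q [0.43 0.39 1.78 0.   0.97 2.  ]
```

Request:
carry_out([
  {"jaw":30,"dx":0,"dy":0,"dz":-4,"ax":-0.2,"ay":0,"az":0},
  {"jaw":0,"dx":0,"dy":0,"dz":0,"ax":0,"ay":0,"az":0},
  {"jaw":0,"dx":0,"dy":0,"dz":0,"ax":0,"ay":0,"az":0},
  {"jaw":0,"dx":0,"dy":0,"dz":0,"ax":0,"ay":0,"az":0},
])

```text
clock: 26.05
ee_pos: [0.4491, 0.3356, 0.0404]
eef_rot: [1.0, -0.004, 0.002, -0.001]
wrist_force: [0.2, -0.3, -0.6]
width: 0.426
```

```bash
python3 st.py
```

```text
26.05 [449.1 335.6  40.4] level: ax -0.12 ay 0.25 F [ 0.2 -0.3 -0.6] w 0.426 q [0.43 0.39 1.77 0.   0.97 2.01]
```

Request:
carry_out([
  {"jaw":0,"dx":0,"dy":0,"dz":3,"ax":0,"ay":0.2,"az":0},
  {"jaw":0,"dx":-4,"dy":-0.5,"dz":0,"ax":0,"ay":0,"az":0},
  {"jaw":0,"dx":0,"dy":0,"dz":0,"ax":0,"ay":0,"az":0},
])

```text
clock: 26.3
ee_pos: [0.4463, 0.3359, 0.0461]
eef_rot: [1.0, -0.004, 0.002, -0.002]
wrist_force: [-0.3, 0.1, -0.5]
width: 0.429
```

```bash
python3 st.py
python3 - <<'E'
from caps import *
print(near(grab('wrist'),(.443,.335),.079,.01))
E
```

```text
26.3 [446.3 335.9  46.1] level: ax -0.21 ay 0.22 F [-0.3  0.1 -0.5] w 0.429 q [0.43 0.38 1.78 0.   0.98 2.01]
(4069, array([0.4454, 0.3352, 0.079 ]), array([0.024, 0.044, 0.016]))
```

Request:
carry_out([
  {"jaw":0,"dx":-1,"dy":-1,"dz":-3,"ax":-0.2,"ay":0.2,"az":0},
  {"jaw":0,"dx":0,"dy":0,"dz":-3,"ax":0,"ay":0,"az":0},
  {"jaw":0,"dx":0,"dy":0,"dz":-1,"ax":0,"ay":0,"az":0},
])

```text
clock: 26.6
ee_pos: [0.446, 0.3352, 0.0395]
eef_rot: [1.0, -0.004, 0.001, -0.0]
wrist_force: [-0.6, 0.6, -1.1]
width: 0.427
```

```bash
python3 st.py
```

```text
26.6 [446.  335.2  39.5] level: ax -0.04 ay 0.13 F [-0.6  0.6 -1.1] w 0.427 q [ 0.43  0.39  1.78 -0.    0.97  2.01]
```

Request:
carry_out([
  {"jaw":65,"dx":0,"dy":0,"dz":0,"ax":0,"ay":0,"az":0},
  {"jaw":65,"dx":0,"dy":0,"dz":0,"ax":0,"ay":0,"az":0},
  {"jaw":65,"dx":0,"dy":0,"dz":0,"ax":0,"ay":0,"az":0},
  {"jaw":75,"dx":0,"dy":0,"dz":20,"ax":0,"ay":0,"az":0},
  {"jaw":78,"dx":0,"dy":0,"dz":35,"ax":0,"ay":0,"az":0},
  {"jaw":78,"dx":0,"dy":0,"dz":35,"ax":0,"ay":0,"az":0},
  {"jaw":78,"dx":10,"dy":-10,"dz":35,"ax":0,"ay":0,"az":0},
  {"jaw":78,"dx":25,"dy":-25,"dz":10,"ax":0,"ay":0,"az":0},
])

```text
clock: 27.27
ee_pos: [0.4723, 0.3001, 0.173]
eef_rot: [1.0, -0.001, -0.007, 0.002]
wrist_force: [1.0, -0.3, 1.3]
width: 0.781
```

Request:
carry_out([
  {"jaw":78,"dx":28,"dy":-28,"dz":0,"ax":0,"ay":0,"az":0},
  {"jaw":78,"dx":28,"dy":-28,"dz":0,"ax":0,"ay":0,"az":0},
  {"jaw":78,"dx":28,"dy":-28,"dz":0,"ax":0,"ay":0,"az":0},
  {"jaw":78,"dx":20,"dy":-17,"dz":0,"ax":0,"ay":0,"az":0},
  {"jaw":78,"dx":10,"dy":-8,"dz":0,"ax":0,"ay":0,"az":0},
  {"jaw":78,"dx":0,"dy":0,"dz":0,"ax":0,"ay":0,"az":0},
])

```text
clock: 27.77
ee_pos: [0.5972, 0.1836, 0.1817]
eef_rot: [1.0, -0.001, 0.001, 0.001]
wrist_force: [-0.8, 0.3, 1.0]
width: 0.782
```

```bash
python3 st.py
python3 - <<'E'
from caps import *
im=grab('wrist');print('blue w',near(im,(.600,.189),.1,.014))
im=grab('top','t10.png');print('fresh',near(im,(.442,.335),.075,.01))
E
```

```text
27.77 [597.2 183.6 181.7] level: ax 0.13 ay 0.16 F [-0.8  0.3  1. ] w 0.782 q [ 0.11  0.33  1.52 -0.    1.28  1.68]
blue w (1114, array([0.601 , 0.1896, 0.0964]), array([0.029, 0.029, 0.009]))
fresh (64, array([0.4428, 0.3356, 0.0749]), array([0.02 , 0.02 , 0.011]))
```

Request:
carry_out([
  {"jaw":78,"dx":4,"dy":6,"dz":-15,"ax":0.1,"ay":0.1,"az":0},
  {"jaw":78,"dx":0,"dy":0,"dz":-30,"ax":0,"ay":0.1,"az":0},
  {"jaw":78,"dx":-1,"dy":0,"dz":-30,"ax":0,"ay":0.1,"az":0},
  {"jaw":78,"dx":0,"dy":0,"dz":0,"ax":0,"ay":0,"az":0},
], newtons=50)

```text
clock: 28.2
ee_pos: [0.5934, 0.1991, 0.1063]
eef_rot: [1.0, 0.003, -0.002, -0.001]
wrist_force: [-1.6, -0.5, -0.6]
width: 0.783
```

```bash
python3 st.py
```

```text
28.2 [593.4 199.1 106.3] level: ax -0.15 ay -0.18 F [-1.6 -0.5 -0.6] w 0.783 q [0.13 0.42 1.57 0.   1.15 1.7 ]
```

Request:
carry_out([
  {"jaw":78,"dx":7,"dy":-10,"dz":0,"ax":-0.1,"ay":-0.2,"az":0},
  {"jaw":78,"dx":0,"dy":0,"dz":0,"ax":0,"ay":0,"az":0},
])

```text
clock: 28.37
ee_pos: [0.5978, 0.1916, 0.1061]
eef_rot: [1.0, 0.006, -0.002, -0.0]
wrist_force: [0.2, -0.2, 0.3]
width: 0.776
```

Request:
carry_out([
  {"jaw":78,"dx":3,"dy":-2,"dz":-20,"ax":0,"ay":-0.1,"az":0},
  {"jaw":78,"dx":0,"dy":0,"dz":-25,"ax":0,"ay":0,"az":0},
  {"jaw":78,"dx":0,"dy":0,"dz":-22,"ax":0,"ay":0,"az":0},
  {"jaw":78,"dx":0,"dy":0,"dz":0,"ax":0,"ay":0,"az":0},
])

```text
clock: 28.7
ee_pos: [0.6062, 0.1918, 0.0476]
eef_rot: [1.0, 0.007, 0.007, -0.001]
wrist_force: [-0.5, -0.2, -0.8]
width: 0.777
```

```bash
python3 st.py
```

```text
28.7 [606.2 191.8  47.6] level: ax -0.16 ay 0.76 F [-0.5 -0.2 -0.8] w 0.777 q [0.12 0.51 1.57 0.   1.04 1.68]
```

Request:
carry_out([
  {"jaw":78,"dx":-6,"dy":-2,"dz":-9,"ax":-0.1,"ay":0.7,"az":0},
  {"jaw":40,"dx":0,"dy":0,"dz":0,"ax":0,"ay":0,"az":0},
  {"jaw":20,"dx":0,"dy":0,"dz":0,"ax":0,"ay":0,"az":0},
  {"jaw":0,"dx":0,"dy":0,"dz":0,"ax":0,"ay":0,"az":0},
  {"jaw":0,"dx":0,"dy":0,"dz":0,"ax":0,"ay":0,"az":0},
])

```text
clock: 29.12
ee_pos: [0.6035, 0.1906, 0.0458]
eef_rot: [1.0, 0.007, 0.004, -0.001]
wrist_force: [-0.2, 0.1, -0.6]
width: 0.593
```

```bash
python3 st.py
```

```text
29.12 [603.5 190.6  45.8] level: ax -0.11 ay 0.48 F [-0.2  0.1 -0.6] w 0.593 q [0.12 0.51 1.58 0.   1.04 1.67]
```

Request:
carry_out([
  {"jaw":0,"dx":0,"dy":0,"dz":10,"ax":-0.1,"ay":0.4,"az":0},
  {"jaw":0,"dx":0,"dy":0,"dz":25,"ax":0,"ay":0,"az":0},
  {"jaw":0,"dx":0,"dy":0,"dz":35,"ax":0,"ay":0,"az":0},
  {"jaw":0,"dx":0,"dy":0,"dz":35,"ax":0,"ay":0,"az":0},
  {"jaw":0,"dx":-10,"dy":4,"dz":15,"ax":0,"ay":0,"az":0},
  {"jaw":0,"dx":-28,"dy":14,"dz":0,"ax":0,"ay":0,"az":0},
  {"jaw":0,"dx":-33,"dy":16,"dz":0,"ax":0,"ay":0,"az":0},
  {"jaw":0,"dx":-33,"dy":16,"dz":0,"ax":0,"ay":0,"az":0},
])

```text
clock: 29.78
ee_pos: [0.5033, 0.2381, 0.177]
eef_rot: [1.0, 0.003, 0.006, -0.001]
wrist_force: [0.5, 1.1, -1.4]
width: 0.593
```

Request:
carry_out([
  {"jaw":0,"dx":-33,"dy":16,"dz":0,"ax":0,"ay":0,"az":0},
  {"jaw":0,"dx":-33,"dy":16,"dz":0,"ax":0,"ay":0,"az":0},
  {"jaw":0,"dx":-22,"dy":12,"dz":0,"ax":0,"ay":0,"az":0},
  {"jaw":0,"dx":-10,"dy":5,"dz":0,"ax":0,"ay":0,"az":0},
  {"jaw":0,"dx":0,"dy":0,"dz":0,"ax":0,"ay":0,"az":0},
])

```text
clock: 30.2
ee_pos: [0.3962, 0.2912, 0.181]
eef_rot: [1.0, 0.005, 0.009, -0.003]
wrist_force: [0.7, 0.6, -1.8]
width: 0.591
```

```bash
python3 st.py
```

```text
30.2 [396.2 291.2 181. ] level: ax -0.29 ay 0.99 F [ 0.7  0.6 -1.8] w 0.591 q [ 0.39  0.03  1.88 -0.    1.21  1.95]
```

Request:
carry_out([
  {"jaw":0,"dx":0,"dy":0,"dz":-15,"ax":-0.3,"ay":1.0,"az":0},
  {"jaw":0,"dx":-2,"dy":0,"dz":-30,"ax":0,"ay":0.2,"az":0},
  {"jaw":0,"dx":-2,"dy":0,"dz":-30,"ax":0,"ay":0.2,"az":0},
  {"jaw":0,"dx":-2,"dy":0,"dz":-15,"ax":0,"ay":0,"az":0},
  {"jaw":0,"dx":0,"dy":0,"dz":0,"ax":0,"ay":0,"az":0},
])

```text
clock: 30.62
ee_pos: [0.3978, 0.2918, 0.0937]
eef_rot: [1.0, 0.006, 0.004, -0.002]
wrist_force: [0.2, -0.4, -1.7]
width: 0.593
```

```bash
python3 st.py
```

```text
30.62 [397.8 291.8  93.7] level: ax -0.23 ay 0.42 F [ 0.2 -0.4 -1.7] w 0.593 q [0.39 0.17 1.93 0.   1.04 1.95]
```

Request:
carry_out([
  {"jaw":0,"dx":-1,"dy":0,"dz":-20,"ax":-0.2,"ay":0.4,"az":0},
  {"jaw":0,"dx":-1,"dy":0,"dz":-15,"ax":0,"ay":0.1,"az":0},
  {"jaw":0,"dx":0,"dy":0,"dz":0,"ax":0,"ay":0,"az":0},
])

```text
clock: 30.87
ee_pos: [0.4009, 0.2911, 0.0599]
eef_rot: [1.0, 0.005, 0.001, -0.001]
wrist_force: [-0.8, -0.7, -1.9]
width: 0.593
```

```bash
python3 st.py
```

```text
30.87 [400.9 291.1  59.9] level: ax -0.07 ay 0.16 F [-0.8 -0.7 -1.9] w 0.593 q [0.39 0.24 1.93 0.   0.97 1.95]
```

Request:
carry_out([
  {"jaw":0,"dx":-3,"dy":0,"dz":-6,"ax":-0.1,"ay":0.1,"az":0},
  {"jaw":0,"dx":-1,"dy":0,"dz":-4,"ax":0,"ay":0,"az":0},
  {"jaw":0,"dx":0,"dy":0,"dz":-1,"ax":0,"ay":0,"az":0},
])

```text
clock: 31.12
ee_pos: [0.4008, 0.2913, 0.0514]
eef_rot: [1.0, 0.004, 0.003, -0.0]
wrist_force: [-0.4, 0.8, -1.1]
width: 0.59
```

```bash
python3 st.py
```

```text
31.12 [400.8 291.3  51.4] level: ax -0.04 ay 0.32 F [-0.4  0.8 -1.1] w 0.59 q [ 0.39  0.25  1.94 -0.    0.95  1.95]
```

Bottle x ≈ 398, so I'll shift −3, lower 3, and release.

Request:
carry_out([
  {"jaw":0,"dx":-4,"dy":0,"dz":-1.5,"ax":0,"ay":0.3,"az":0},
  {"jaw":0,"dx":0,"dy":0,"dz":-2,"ax":0,"ay":0,"az":0},
  {"jaw":0,"dx":0,"dy":0,"dz":-1,"ax":0,"ay":0,"az":0},
])

```text
clock: 31.37
ee_pos: [0.3982, 0.2918, 0.0488]
eef_rot: [1.0, 0.004, 0.002, -0.001]
wrist_force: [-0.3, 0.5, -2.0]
width: 0.587
```

```bash
python3 st.py
```

```text
31.37 [398.2 291.8  48.8] level: ax -0.12 ay 0.20 F [-0.3  0.5 -2. ] w 0.587 q [0.39 0.25 1.94 0.   0.94 1.95]
```

Request:
carry_out([
  {"jaw":0,"dx":-0.5,"dy":0,"dz":-1.5,"ax":0,"ay":0,"az":0},
  {"jaw":0,"dx":0,"dy":0,"dz":-1,"ax":0,"ay":0,"az":0},
  {"jaw":75,"dx":0,"dy":0,"dz":0,"ax":0,"ay":0,"az":0},
  {"jaw":75,"dx":0,"dy":0,"dz":0,"ax":0,"ay":0,"az":0},
  {"jaw":75,"dx":0,"dy":0,"dz":0,"ax":0,"ay":0,"az":0},
  {"jaw":75,"dx":0,"dy":0,"dz":20,"ax":0,"ay":0,"az":0},
  {"jaw":75,"dx":0,"dy":0,"dz":35,"ax":0,"ay":0,"az":0},
  {"jaw":75,"dx":0,"dy":0,"dz":35,"ax":0,"ay":0,"az":0},
])

```text
clock: 32.03
ee_pos: [0.3925, 0.2898, 0.1324]
eef_rot: [1.0, 0.004, -0.004, 0.002]
wrist_force: [0.4, -0.2, 0.1]
width: 0.752
```

Request:
carry_out([
  {"jaw":70,"dx":5,"dy":0,"dz":38,"ax":0,"ay":0,"az":0},
  {"jaw":70,"dx":28,"dy":0,"dz":25,"ax":0,"ay":0,"az":0},
  {"jaw":70,"dx":36,"dy":0,"dz":0,"ax":0,"ay":0,"az":0},
  {"jaw":70,"dx":36,"dy":0,"dz":0,"ax":0,"ay":0,"az":0},
  {"jaw":70,"dx":36,"dy":0,"dz":0,"ax":0,"ay":0,"az":0},
  {"jaw":70,"dx":36,"dy":0,"dz":0,"ax":0,"ay":0,"az":0},
  {"jaw":70,"dx":20,"dy":0,"dz":0,"ax":0,"ay":0,"az":0},
  {"jaw":70,"dx":0,"dy":0,"dz":0,"ax":0,"ay":0,"az":0},
])

```text
clock: 32.7
ee_pos: [0.6011, 0.2913, 0.2119]
eef_rot: [1.0, 0.006, 0.005, -0.002]
wrist_force: [-0.6, -0.5, -0.1]
width: 0.702
```

```bash
python3 st.py
python3 - <<'E'
from caps import *
im=grab('wrist');print('amber w',near(im,(.616,.286),.129,.0165))
im=grab('top','t11.png');print('blue',near(im,(.3955,.291),.1,.014),'fresh',near(im,(.442,.335),.075,.01))
E
```

```text
32.7 [601.1 291.3 211.9] level: ax -0.20 ay 0.62 F [-0.6 -0.5 -0.1] w 0.702 q [0.27 0.39 1.38 0.   1.36 1.83]
amber w (1599, array([0.6156, 0.2848, 0.1259]), array([0.035, 0.034, 0.009]))
blue None fresh None
```

Request:
carry_out([
  {"jaw":70,"dx":14,"dy":-6,"dz":-10,"ax":-0.2,"ay":0.6,"az":0},
  {"jaw":70,"dx":0,"dy":0,"dz":-25,"ax":0,"ay":0.1,"az":0},
  {"jaw":70,"dx":0,"dy":0,"dz":-25,"ax":0,"ay":0.1,"az":0},
  {"jaw":70,"dx":0,"dy":0,"dz":0,"ax":0,"ay":0,"az":0},
])

```text
clock: 33.13
ee_pos: [0.608, 0.2872, 0.152]
eef_rot: [1.0, 0.008, -0.003, -0.0]
wrist_force: [-1.9, -0.8, -1.4]
width: 0.696
```

```bash
python3 st.py
```

```text
33.13 [608.  287.2 152. ] level: ax -0.04 ay -0.34 F [-1.9 -0.8 -1.4] w 0.696 q [0.26 0.47 1.4  0.   1.28 1.82]
```

Request:
carry_out([
  {"jaw":65,"dx":8,"dy":-2,"dz":-10,"ax":0,"ay":-0.3,"az":0},
  {"jaw":65,"dx":0,"dy":0,"dz":-15,"ax":0,"ay":0,"az":0},
  {"jaw":65,"dx":0,"dy":0,"dz":0,"ax":0,"ay":0,"az":0},
])

```text
clock: 33.38
ee_pos: [0.6143, 0.2863, 0.1273]
eef_rot: [1.0, 0.009, -0.0, -0.0]
wrist_force: [-0.9, -0.1, -0.6]
width: 0.647
```

```bash
python3 st.py
```

```text
33.38 [614.3 286.3 127.3] level: ax -0.06 ay -0.01 F [-0.9 -0.1 -0.6] w 0.647 q [0.26 0.5  1.41 0.   1.23 1.81]
```

Request:
carry_out([
  {"jaw":60,"dx":2,"dy":-1,"dz":-12,"ax":0,"ay":0,"az":0},
  {"jaw":60,"dx":0,"dy":0,"dz":-2,"ax":0,"ay":0,"az":0},
  {"jaw":30,"dx":0,"dy":0,"dz":0,"ax":0,"ay":0,"az":0},
  {"jaw":0,"dx":0,"dy":0,"dz":0,"ax":0,"ay":0,"az":0},
  {"jaw":0,"dx":0,"dy":0,"dz":0,"ax":0,"ay":0,"az":0},
  {"jaw":0,"dx":0,"dy":0,"dz":0,"ax":0,"ay":0,"az":0},
])

```text
clock: 33.88
ee_pos: [0.6169, 0.2857, 0.1139]
eef_rot: [1.0, 0.009, 0.001, -0.001]
wrist_force: [-0.1, 0.8, -3.3]
width: 0.362
```

```bash
python3 st.py
```

```text
33.88 [616.9 285.7 113.9] level: ax -0.08 ay 0.10 F [-0.1  0.8 -3.3] w 0.362 q [0.26 0.52 1.41 0.   1.21 1.81]
```

Request:
carry_out([
  {"jaw":0,"dx":0,"dy":0,"dz":10,"ax":0,"ay":0.1,"az":0},
  {"jaw":0,"dx":0,"dy":0,"dz":25,"ax":0,"ay":0,"az":0},
  {"jaw":0,"dx":0,"dy":0,"dz":35,"ax":0,"ay":0,"az":0},
  {"jaw":0,"dx":0,"dy":0,"dz":35,"ax":0,"ay":0,"az":0},
  {"jaw":0,"dx":-12,"dy":4,"dz":20,"ax":0,"ay":0,"az":0},
  {"jaw":0,"dx":-28,"dy":12,"dz":0,"ax":0,"ay":0,"az":0},
  {"jaw":0,"dx":-33,"dy":14,"dz":0,"ax":0,"ay":0,"az":0},
  {"jaw":0,"dx":-33,"dy":14,"dz":0,"ax":0,"ay":0,"az":0},
])

```text
clock: 34.55
ee_pos: [0.5109, 0.3257, 0.2467]
eef_rot: [1.0, 0.005, -0.0, -0.0]
wrist_force: [-0.5, 0.9, -4.2]
width: 0.358
```

Request:
carry_out([
  {"jaw":0,"dx":-33,"dy":14,"dz":0,"ax":0,"ay":0,"az":0},
  {"jaw":0,"dx":-33,"dy":14,"dz":0,"ax":0,"ay":0,"az":0},
  {"jaw":0,"dx":-28,"dy":10,"dz":0,"ax":0,"ay":0,"az":0},
  {"jaw":0,"dx":-14,"dy":5,"dz":0,"ax":0,"ay":0,"az":0},
  {"jaw":0,"dx":0,"dy":0,"dz":0,"ax":0,"ay":0,"az":0},
])

```text
clock: 34.97
ee_pos: [0.3917, 0.3723, 0.2519]
eef_rot: [1.0, 0.007, 0.001, -0.002]
wrist_force: [0.1, 0.6, -4.0]
width: 0.36
```

```bash
python3 st.py
```

```text
34.97 [391.7 372.3 251.9] level: ax -0.27 ay 0.06 F [ 0.1  0.6 -4. ] w 0.36 q [0.54 0.08 1.67 0.   1.38 2.09]
```

Request:
carry_out([
  {"jaw":0,"dx":0,"dy":4,"dz":-15,"ax":-0.3,"ay":0.1,"az":0},
  {"jaw":0,"dx":-2,"dy":0,"dz":-30,"ax":0,"ay":0.2,"az":0},
  {"jaw":0,"dx":-2,"dy":0,"dz":-30,"ax":0,"ay":0.2,"az":0},
  {"jaw":0,"dx":-1,"dy":0,"dz":-15,"ax":0,"ay":0,"az":0},
  {"jaw":0,"dx":0,"dy":0,"dz":0,"ax":0,"ay":0,"az":0},
])

```text
clock: 35.38
ee_pos: [0.3917, 0.3771, 0.1601]
eef_rot: [1.0, 0.006, 0.001, -0.001]
wrist_force: [-0.7, -0.3, -3.5]
width: 0.366
```

```bash
python3 st.py
python3 - <<'E'
from caps import *
a=grab('side');b=grab('wrist')
print('blue',near(b,(.3955,.291),.1,.014),'fresh',near(b,(.442,.335),.075,.01))
cv2.imwrite('pics/o12.png',np.hstack([cv2.resize(b['color'],(400,300)),cv2.resize(a['color'][200:380,200:440],(400,300))])[:,:,::-1])
E
```

```text
35.38 [391.7 377.1 160.1] level: ax -0.15 ay 0.13 F [-0.7 -0.3 -3.5] w 0.366 q [0.55 0.18 1.75 0.   1.2  2.11]
blue (1460, array([0.3966, 0.2919, 0.0974]), array([0.03 , 0.029, 0.011])) fresh (729, array([0.4441, 0.3352, 0.0725]), array([0.021, 0.022, 0.01 ]))
```

View pics/o12.png

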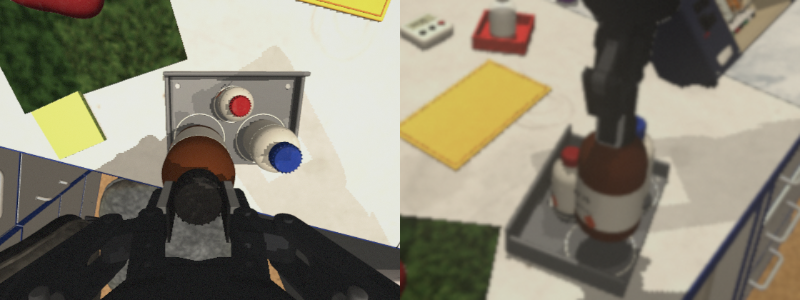

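Wrist panel: blue (285,155) and fresh (240,105) stand on their rings. Side panel: amber hangs upright just above its own ring (595,245). Lowering it now.

Request:
carry_out([
  {"jaw":0,"dx":0,"dy":0,"dz":-15,"ax":-0.1,"ay":0.2,"az":0},
  {"jaw":0,"dx":-1,"dy":0,"dz":-15,"ax":0,"ay":0.1,"az":0},
  {"jaw":0,"dx":0,"dy":0,"dz":-5,"ax":0,"ay":0,"az":0},
  {"jaw":0,"dx":0,"dy":0,"dz":0,"ax":0,"ay":0,"az":0},
])

```text
clock: 35.82
ee_pos: [0.3988, 0.3795, 0.1326]
eef_rot: [1.0, 0.005, 0.005, -0.004]
wrist_force: [0.0, 0.1, -2.3]
width: 0.366
```

```bash
python3 st.py
```

```text
35.82 [398.8 379.5 132.6] level: ax -0.43 ay 0.54 F [ 0.   0.1 -2.3] w 0.366 q [0.54 0.23 1.76 0.   1.14 2.1 ]
```

Request:
carry_out([
  {"jaw":0,"dx":-6,"dy":-2.5,"dz":0,"ax":-0.4,"ay":0.5,"az":0},
  {"jaw":0,"dx":0,"dy":0,"dz":0,"ax":0,"ay":0,"az":0},
])

```text
clock: 35.98
ee_pos: [0.3942, 0.3773, 0.1348]
eef_rot: [1.0, 0.004, 0.001, -0.001]
wrist_force: [-0.2, -0.1, -4.2]
width: 0.359
```

```bash
python3 st.py
```

```text
35.98 [394.2 377.3 134.8] level: ax -0.07 ay 0.13 F [-0.2 -0.1 -4.2] w 0.359 q [ 0.55  0.22  1.77 -0.    1.15  2.11]
```

Request:
carry_out([
  {"jaw":0,"dx":-1.5,"dy":0,"dz":-8,"ax":-0.1,"ay":0.1,"az":0},
  {"jaw":0,"dx":-0.5,"dy":0,"dz":-6,"ax":0,"ay":0.1,"az":0},
  {"jaw":0,"dx":0,"dy":0,"dz":-1,"ax":0,"ay":0,"az":0},
])

```text
clock: 36.23
ee_pos: [0.3939, 0.3785, 0.122]
eef_rot: [1.0, 0.004, 0.002, -0.001]
wrist_force: [0.7, 0.1, -2.9]
width: 0.362
```

```bash
python3 st.py
```

```text
36.23 [393.9 378.5 122. ] level: ax -0.14 ay 0.23 F [ 0.7  0.1 -2.9] w 0.362 q [0.55 0.24 1.78 0.   1.12 2.11]
```

Request:
carry_out([
  {"jaw":0,"dx":-1.5,"dy":-1.5,"dz":-3,"ax":-0.1,"ay":0.2,"az":0},
  {"jaw":0,"dx":-0.5,"dy":0,"dz":-2,"ax":0,"ay":0,"az":0},
  {"jaw":0,"dx":0,"dy":0,"dz":-1.5,"ax":0,"ay":0,"az":0},
])

```text
clock: 36.48
ee_pos: [0.3921, 0.377, 0.1156]
eef_rot: [1.0, 0.005, 0.001, -0.0]
wrist_force: [-3.1, -4.6, 14.9]
width: 0.358
```

```bash
python3 st.py
```

```text
36.48 [392.1 377.  115.6] level: ax -0.04 ay 0.06 F [-3.1 -4.6 14.9] w 0.358 q [0.55 0.25 1.78 0.   1.11 2.11]
```

Seated (contact 15 N). Release, rise well clear.

Request:
carry_out([
  {"jaw":0,"dx":0,"dy":0,"dz":0.3,"ax":0,"ay":0,"az":0},
  {"jaw":65,"dx":0,"dy":0,"dz":0,"ax":0,"ay":0,"az":0},
  {"jaw":65,"dx":0,"dy":0,"dz":0,"ax":0,"ay":0,"az":0},
  {"jaw":65,"dx":0,"dy":0,"dz":0,"ax":0,"ay":0,"az":0},
  {"jaw":65,"dx":0,"dy":0,"dz":20,"ax":0,"ay":0,"az":0},
  {"jaw":65,"dx":0,"dy":0,"dz":35,"ax":0,"ay":0,"az":0},
  {"jaw":65,"dx":0,"dy":0,"dz":35,"ax":0,"ay":0,"az":0},
  {"jaw":65,"dx":0,"dy":0,"dz":35,"ax":0,"ay":0,"az":0},
])

```text
clock: 37.15
ee_pos: [0.3878, 0.3743, 0.2376]
eef_rot: [1.0, 0.004, -0.006, 0.003]
wrist_force: [0.3, 0.8, -0.2]
width: 0.649
```

Request:
carry_out([
  {"jaw":65,"dx":0,"dy":-35,"dz":20,"ax":0,"ay":0,"az":0},
  {"jaw":65,"dx":0,"dy":-40,"dz":0,"ax":0,"ay":0,"az":0},
  {"jaw":65,"dx":0,"dy":-40,"dz":0,"ax":0,"ay":0,"az":0},
  {"jaw":65,"dx":0,"dy":-40,"dz":0,"ax":0,"ay":0,"az":0},
  {"jaw":65,"dx":0,"dy":-40,"dz":0,"ax":0,"ay":0,"az":0},
  {"jaw":65,"dx":0,"dy":-20,"dz":0,"ax":0,"ay":0,"az":0},
  {"jaw":65,"dx":0,"dy":0,"dz":0,"ax":0,"ay":0,"az":0},
])

```text
clock: 37.73
ee_pos: [0.3921, 0.1561, 0.2732]
eef_rot: [1.0, 0.008, 0.008, -0.001]
wrist_force: [0.1, 0.4, 0.1]
width: 0.65
```

```bash
python3 st.py
python3 - <<'E'
from caps import *
b=grab('top');a=grab('side')
for n,c,h,r in(('amber',(.392,.376),.131,.0165),('blue',(.3955,.291),.101,.014),('fresh',(.442,.335),.076,.01),('spent',(.655,.075),.079,.0105)):print(n,near(b,c,h,r))
cv2.imwrite('pics/o13.png',np.hstack([cv2.resize(b['color'][120:300,160:400],(400,300)),cv2.resize(a['color'][140:380,130:450],(400,300))])[:,:,::-1])
E
```

```text
37.73 [392.1 156.1 273.2] level: ax -0.17 ay 0.91 F [0.1 0.4 0.1] w 0.65 q [ 0.09 -0.23  1.92  0.    1.43  1.65]
amber (174, array([0.3909, 0.3757, 0.1296]), array([0.032, 0.033, 0.013]))
blue (114, array([0.3965, 0.2926, 0.0998]), array([0.026, 0.027, 0.011]))
fresh (65, array([0.4428, 0.3357, 0.0751]), array([0.02 , 0.02 , 0.011]))
spent (63, array([0.6551, 0.0744, 0.0775]), array([0.021, 0.021, 0.012]))
```

View pics/o13.png

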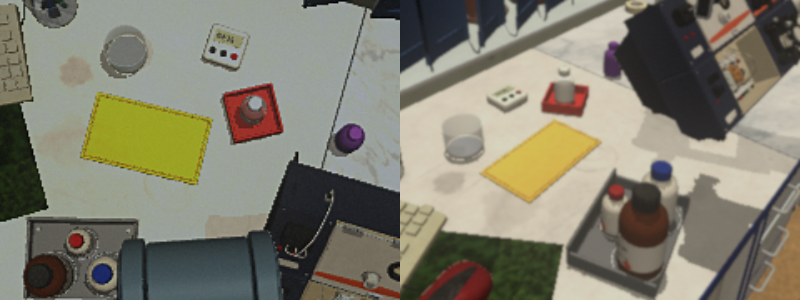

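All four bottles are upright and in place: amber (45,275), blue (102,272), fresh (76,241) and spent in the tray (254,103). The timer and jar haven't moved, and the arm is clear. Handing in.

```bash
python3 -c "
from plant import *
print(sign_off())"
```

```text
the job is handed in; nothing more can be done
None
```

The job is done and handed in at about 38 s of the 128 s allowed. The spent bottle is in the red tray and the fresh bottle is on the rear ring. The amber and blue bottles are back on their own front rings. The order was as asked: the fresh bottle was on its ring before the other two left the mat.

**Last checks:** top and side pictures show all four bottles upright. Cap positions, in mm, from the top camera:

| Bottle | Final x, y | Offset |
|---|---|---|
| Amber | 391, 376 | about 1 mm from its start position |
| Blue | 396.5, 292.6 | about 3 mm from its start position |
| Fresh | 443, 336 | about 2 mm from the rear ring's centre |
| Spent | 655, 74 | about 2 mm from the tray's centre |

In the last picture the timer, jar and purple look-alike look unmoved, and the gripper touches nothing.

**What went wrong and was mended:**
- **Cap grips:** my first grips on the amber and blue caps were too low. The fingers rode up the shoulder, and the blue bottle shifted about 4 mm on its ring. I gripped the amber higher on its cap and the blue by its body instead.
- **Fresh bottle:** I first set it about 4 mm too far back, then shifted it while the other two were still parked.
- **Contact:** the amber bottle touched down with about 15 N at the wrist, well under the limits.

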